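# Drain and recharge the bench tumbler

## Robot

A 7-joint arm with a two-finger parallel gripper is mounted at the origin on the work surface. World frame = base frame: x ahead of the robot, y to its left, z up, the work surface at z = 0. Lengths are in m, angles in rad, forces in N, time in s.
With the tool pointing down it reaches from about 0.35 to 0.9 m from the base axis. Payload 8.1 kg.
Tool frame: the origin (TCP) lies at the very end of the fingers, on their centre line; the grasp point (between the pads) lies 19 mm behind it; z points along the fingers, y is the line along which they close (so a half turn about z gives the same grasp; the last joint's range is limited). The gripper opens to 92 mm and grips with 3 to 60 N. Pads are 19 mm wide; open, the fingers measure 130 mm over their backs; the gripper's body (75 mm by 190 mm) begins 47 mm behind the grasp point.
Start: joints at [1.025, 0.434, 0.025, 1.573, -0.012, 1.134, -0.075], TCP at [0.268, -0.565, 0.206] pointing down, gripper open.
Joint ranges: [-2.62, 2.62], [-0.44, 2.09], [-1.27, 1.32], [0.08, 2.57], [-1.32, 4.46], [0.12, 2], [-2.74, 2.74]. Speed limits (rad/s): [2.22, 2.22, 3.01, 3.01, 3.14, 3.14, 3.14].

## Interface

Orientations are given as a rotation vector (axis times angle).
In Python, from cell import arm gives the robot as it stands.
- The arm moves only by the tool drive_tool, never from a script. Its argument "targets" is a list of rows, each a list of 7 numbers: the turn, a rotation vector about the world's x, y, z in units of 5 degrees (1.0 is 5 degrees), then the shift along the world's x, y, z in units of 40 mm (1.0 is 40 mm), then the opening, from 0 (shut) to 1 (fully open). In form: [[wx, wy, wz, dx, dy, dz, fingers], ...]. A call has 1 to 5 rows; each row is the pose to reach, as a shift and turn from the pose commanded when the call began; what a row does not reach only later rows make up. A row lasts 1/10 s, in which the tool goes at most 50 mm and 8.59 degrees, less where a joint would pass 70% of its speed; a pose out of reach is approached as far as the arm can. A call with a gripper value outside its range is refused whole. The fingers move at their own pace and stop on an object; "force" is the grip in N (left out, the last holds). Time passes only in rows, so rows that repeat a pose let the fingers close. It gives the time, the measured TCP pose, the force, the opening and the grip force at its end, in the units of the state.
- arm.observe(): the state, without advancing time (a new reading comes with each control period).
- arm.get_image(name): name is "side" or "top"; returns a dict with "pixels" (384x512x3 uint8, red, green, blue), "intrinsics" (3x3 intrinsics, pixels), "rvec" (rotation vector, rad) and "tvec" (3), from world to camera coordinates, as OpenCV has them. Camera axes: x right, y down, z forward; pixel columns grow to the right and rows downward; lengths in m; the calibration is good to about 2 mm. A picture is of the moment at which its call begins. There is no depth.
- arm.sign_off(): hands the job in; it is judged then, once.
The state is a dict: "clock": time; "joints": joint angles; "dq": joint speeds; "joint_efforts": joint torques, N m; "position": TCP position; "ee_rot": TCP orientation; "force": force on the tool from outside, world axes, zero at the start; "ft_torque": the same for the moment, N m; "width": opening from 0.0 (shut) to 1.0 (fully open); "gripper_force": force on a finger pad.
Only numpy, scipy, OpenCV 4.12 (cv2) and the standard library are available. Lean on these libraries where they do the work, as an engineer would, in place of code of your own. Each camera call takes 0.05 s, during which the arm holds its last target. There are 200 camera calls.

## Task

The tumbler has finished its run: turn its cap so that the slotted quarter is over the port, tip the barrel with the crank until every small steel ball has run into the pan while the brass knob stays inside, and bring the barrel back upright. Then turn the open quarter over the port, drop in every long spacer from the bench for the next run (the short ones stay on the bench), and finally turn the closed quarter over the port, with the barrel left upright. Do not disturb the spray can, tape roll or nail jar.

Things in the scene. Friction and masses are not known exactly. Their poses are not given: they have to be found in the camera images.
- barrel_mid (a point): centre of the clear 8-sided barrel (124 mm deep, 130 mm across inside), on its trunnion line, 155 mm over the bench. With the barrel upright: x level along the trunnions, away from the crank; y level, to the side where the pan lies and the barrel tips; z up. These axes turn with the barrel (x stays level). The frame's yaw varies. Highest part: the cap's handle, 261 mm
- barrel (a joint): tilt about the trunnions: 0 = upright (stop), grows as the mouth tips to the pan's side, 2.78 = far stop, mouth nearly straight down. Stays where left; takes about 12 N at the crank. Balls run out from about 1.9; tip to near the far stop and wait 1 s. Some may lodge behind the knob: rock back to about 1.0 and tip again until none is left
- crank_grip (a point): middle of the crank's grip: black level rod, 14 mm thick, 46 mm long, parallel to the trunnions, 131 mm from barrel_mid along its -x, on a 100 mm arm fixed to the barrel. At tilt q it is 100*sin(q-1.38) mm to the pan's side and 100*cos(q-1.38) mm above the trunnion line. Pinched from above it turns within the fingers, so the hand can point down throughout
- port (a point): middle of the one port in the barrel's fixed head, under the dial plate: 63 mm (along the trunnions) by 34 mm, next to the wall on the pan's side, marked by a small aluminium block on the rim. The point is at the plate's top face: 70 mm above and 48 mm to the pan's side of barrel_mid when upright
- cap (a joint): turn of the dial plate (155 mm, four quarters), counter-clockwise from above positive, endless (may read full turns more), stays where left (0.1 N m). Over the port at 0: plain closed quarter; 1.571: fine 6 mm holes, no ball passes; 3.142: slotted quarter; -1.571 or 4.712: open quarter, one opening 59 mm across by 35 mm radially (31 to 66 mm from the axis)
- cap_grip (a point): where to grip the cap's black bar handle: on the cap's axis, 25 mm above the plate and 11 mm below the handle's top. The bar is 13 mm thick (along this point's x) and 52 mm long (along this point's y, which points to the closed quarter). Below it the handle has a round foot, 40 mm in diameter and 10 mm high
- quarter_closed (a point): middle of the cap's plain quarter, 48 mm from the axis, on the plate's top face; nothing passes when it is over the port
- quarter_slotted (a point): middle of the quarter with three radial slots 16.5 mm wide, 35 mm long, 48 mm from the axis, on the plate's top face; the small balls pass, the brass knob does not. Line it up within 3 mm of the port, or balls can catch at the edge
- pan: steel catch pan, 150 mm (its x) by 190 mm (its y) and 34 mm deep, walls 3 mm, loose on the bench between the tumbler's skids; origin in the middle of its underside
- small1: small polished steel ball, 12 mm in diameter, in the barrel at the start; origin at its centre. Two to four of the four are there, the others are absent
- small2: small polished steel ball, 12 mm in diameter, in the barrel at the start; origin at its centre. Two to four of the four are there, the others are absent
- small3: small polished steel ball, 12 mm in diameter, in the barrel at the start; origin at its centre. Two to four of the four are there, the others are absent
- small4: small polished steel ball, 12 mm in diameter, in the barrel at the start; origin at its centre. Two to four of the four are there, the others are absent
- knob: round brass drawer knob, a 25 mm ball with a screw hole, in the barrel at the start; origin at its centre
- long1_mid (a point): middle of a long spacer, a dark steel tube 45 mm long and 20 mm in diameter with an 11 mm bore, standing on the bench at the start; z along the tube. Two to four of the four are there, the others are absent. It passes the open quarter on end, or lying with its length along the trunnions
- long2_mid (a point): middle of a long spacer, a dark steel tube 45 mm long and 20 mm in diameter with an 11 mm bore, standing on the bench at the start; z along the tube. Two to four of the four are there, the others are absent. It passes the open quarter on end, or lying with its length along the trunnions
- long3_mid (a point): middle of a long spacer, a dark steel tube 45 mm long and 20 mm in diameter with an 11 mm bore, standing on the bench at the start; z along the tube. Two to four of the four are there, the others are absent. It passes the open quarter on end, or lying with its length along the trunnions
- long4_mid (a point): middle of a long spacer, a dark steel tube 45 mm long and 20 mm in diameter with an 11 mm bore, standing on the bench at the start; z along the tube. Two to four of the four are there, the others are absent. It passes the open quarter on end, or lying with its length along the trunnions
- short1_mid (a point): middle of a short spacer: same tube, but only 28 mm long, standing on the bench among the long ones
- short2_mid (a point): middle of a short spacer: same tube, but only 28 mm long, standing on the bench among the long ones
- spray_can: bystander: spray can, 54 mm in diameter, 150 mm tall, origin under its middle
- tape_roll: bystander: roll of tape lying flat, 100 mm in diameter, 30 mm high
- nail_jar: bystander: closed glass jar with a steel lid, 60 mm in diameter, 75 mm tall, origin under its middle

How it is judged:
By the outcome, as a careful person would: the job done as asked, in the order asked, and still so for the second after the job is handed in, with the robot touching nothing.
Of small1, small2, small3, small4 only 2 to 4 are there at a start; the rules pass over those that are not, and their reading is None.
Of long1, long2, long3, long4 only 2 to 4 are there at a start; the rules pass over those that are not, and their reading is None.
At some moment in a run one of long1, long2, long3, long4 may be knocked a few centimetres aside while the robot is not near it.
It also fails if it takes over 210 s, if anything falls off the work surface, if the arm or the gripper's body presses on something with over 40 N, if the wrist force passes 120 N, or if a joint passes its speed limit or range.

## Working session

There is one attempt and no reset: what is moved stays moved. The work goes in short steps, Python scripts to look and compute and a tool call to move; the robot and the scene stay as the last step left them, time stands still between calls to the robot, and variables do not carry over. Pictures are saved under pics/ and viewed, at most 14 in all, crops included, and the job is handed in when it is done.

Besides the shell and the picture viewer there is one more tool, called as a command line: name --pt "numbers of a row" for each row, then --argument value for the rest. drive_tool: Moves the arm, as the interface text tells. Its arguments: {"type":"object","properties":{"targets":{"type":"array"},"force":{"type":"number"}},"required":["targets"]}

```bash
ls; mkdir -p pics
cat > h.py <<'E'
import numpy as np, cv2
from cell import arm
def snap(n,f):
    d=arm.get_image(n); cv2.imwrite(f'pics/{f}.png',d['pixels'][:,:,::-1]); 
    np.savez(f'pics/{f}.npz',K=d['intrinsics'],r=d['rvec'],t=d['tvec'],p=d['pixels']); return d
def load(f): return np.load(f'pics/{f}.npz')
def proj(d,P):
    return cv2.projectPoints(np.float64(P).reshape(-1,1,3),d['r'],d['t'],d['K'],None)[0].reshape(-1,2)
def ray(d,uv,z):
    R=cv2.Rodrigues(d['r'])[0]; c=-R.T@d['t'].ravel()
    v=R.T@np.linalg.inv(d['K'])@np.array([uv[0],uv[1],1.]); return c+v*(z-c[2])/v[2]
def cam(d):
    R=cv2.Rodrigues(d['r'])[0]; return -R.T@d['t'].ravel()
E
python3 - <<'E'
from h import *
for n in('top','side'):
    snap(n,n+'0'); d=load(n+'0'); print(n,d['K'][0,0],cam(d)); 
    cv2.imwrite(f'pics/{n}0b.png',cv2.resize(d['p'][:,:,::-1],(800,600),interpolation=cv2.INTER_CUBIC))
print(arm.observe())
E
```

```text
pics
top 478.2445446351672 [0.44729166 0.05772457 1.61777462]
side 481.64901275675646 [0.11929483 1.00247299 0.76365299]
{'clock': 0.1, 'joints': array([ 1.02538626,  0.43512401,  0.02499164,  1.57400461, -0.01162919,
        1.13402678, -0.0750762 ]), 'dq': array([ 0.00024338, -0.00087842, -0.00046644, -0.00128605,  0.00014198,
       -0.00016139,  0.00143445]), 'joint_efforts': array([ 2.57453779e-03, -6.69130325e+01,  9.87603441e-01, -3.15145540e+01,
       -6.05550315e-02,  3.74431524e-02,  1.21402359e-04]), 'position': array([ 0.26753583, -0.56429459,  0.20554247]), 'ee_rot': array([-3.06360997e+00, -6.89484182e-01,  6.54903225e-04]), 'force': array([-1.04220494, -0.02886613, -0.22048989]), 'ft_torque': array([ 0.00932512, -0.01110871, -0.03263175]), 'gripper_force': 0.0, 'width': 1.0009908076346297}
```

View pics/top0b.png

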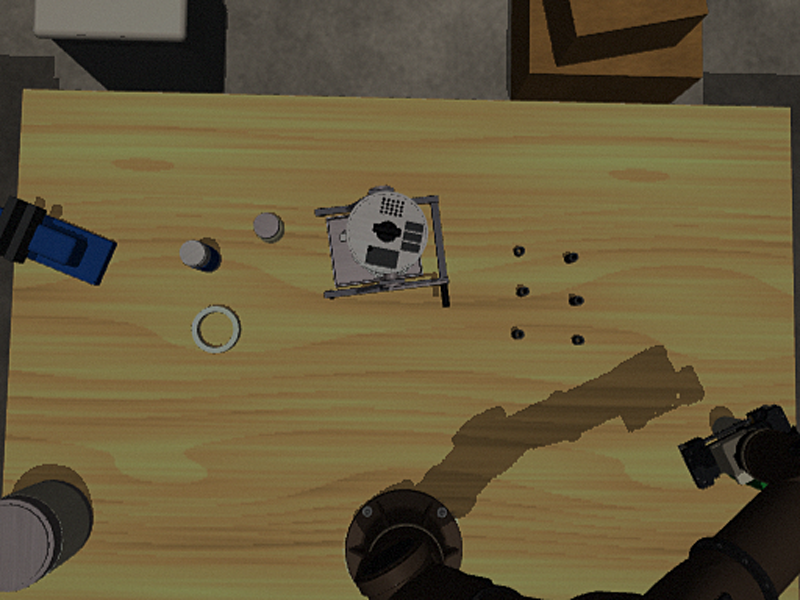

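View pics/side0b.png

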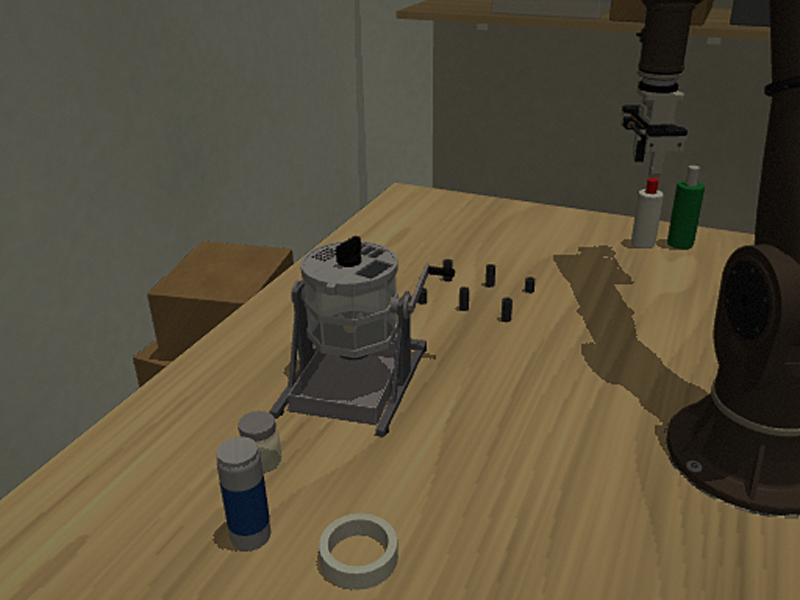

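Top: the cap is at (387,232), the marker block at (344,238) and the crank grip at (445,298), with the pan to the left (+y). The closed quarter is over the port. Six tubes sit around (517–578, 251–340). Side: the tubes are at (422–529, 265–310), and the can, jar and tape are well clear. Next I'll crop the tumbler and the tubes.

Run:
```python
from h import *
t=load('top0');s=load('side0')
a=t['p'][112:202,197:297,::-1]; a=cv2.convertScaleAbs(cv2.resize(a,(600,540),interpolation=cv2.INTER_CUBIC),alpha=1.6)
cv2.imwrite('pics/tcrop.png',a)
b=s['p'][155:215,255:355,::-1]; b=cv2.convertScaleAbs(cv2.resize(b,(800,480),interpolation=cv2.INTER_CUBIC),alpha=2)
cv2.imwrite('pics/scrop.png',b)
# tubes: dark blobs in top
g=t['p'].max(2); m=(g<45).astype(np.uint8); m[:, :315]=0; m[:150]=0; m[225:]=0;m[:,400:]=0
n,l,st,c=cv2.connectedComponentsWithStats(m)
for i in range(1,n):
    if st[i,4]>8:
        P=[ray(t,c[i],z) for z in(.045,.028)]
        print(st[i],c[i].round(1),P[0][:2].round(4),P[1][:2].round(4),[proj(s,[[*P[0][:2],0],[*P[k][:2],z]]).round(1).tolist() for k,z in((0,.045),(1,.028))])
```

```text
[329 158   7   6  32] [331.8 160.3] [ 0.6332 -0.2349] [ 0.6352 -0.238 ] [[[269.9, 192.7], [269.9, 180.3]], [[269.9, 192.7], [269.7, 184.5]]]
[361 162   9   7  46] [364.9 164.7] [ 0.6209 -0.3454] [ 0.6228 -0.3498] [[[285.8, 178.4], [286.0, 166.5]], [[285.8, 178.4], [285.9, 170.4]]]
[331 184   8   6  36] [334.  186.2] [ 0.5471 -0.2427] [ 0.5482 -0.2459] [[[296.1, 196.7], [296.5, 184.2]], [[296.1, 196.7], [296.4, 188.4]]]
[364 190   9   6  42] [368.  192.1] [ 0.5298 -0.3557] [ 0.5307 -0.3602] [[[312.6, 181.9], [313.1, 169.8]], [[312.6, 181.9], [313.1, 173.8]]]
[327 211   8   6  37] [330.8 213.5] [ 0.4567 -0.2327] [ 0.4568 -0.2358] [[[322.8, 203.8], [323.6, 191.1]], [[322.8, 203.8], [323.6, 195.4]]]
[366 215   8   6  32] [369.3 217.1] [ 0.4471 -0.3602] [ 0.4471 -0.3647] [[[337.2, 185.8], [338.1, 173.6]], [[337.2, 185.8], [338.1, 177.7]]]
```

View pics/tcrop.png

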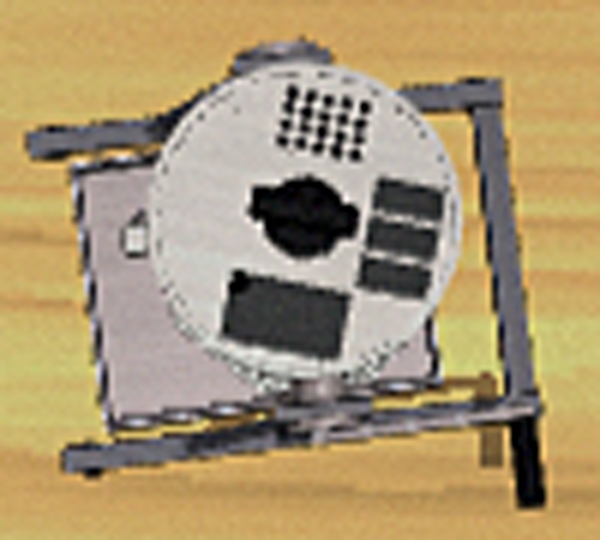

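View pics/scrop.png

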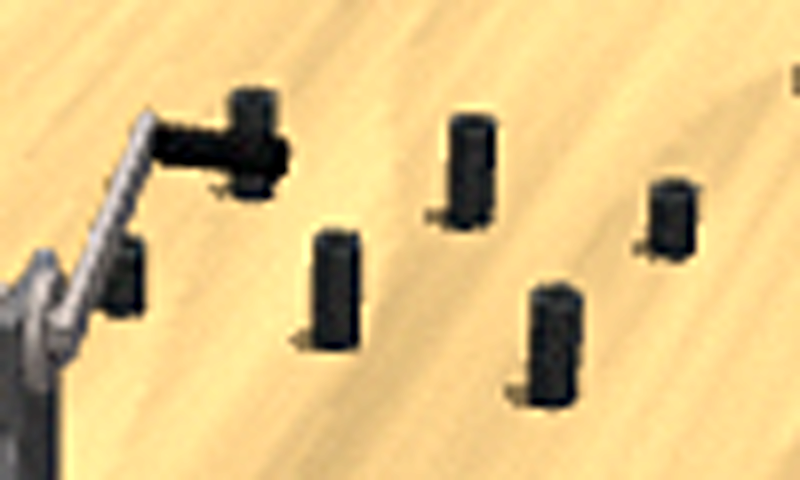

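The tops show that A (269.9,192.7) and F (337,186) are short, and B, C, D and E are long. The cap is off zero by about -18°. Now I'll measure it precisely.

```bash
cat >> h.py <<'E'
def capfit(f,c0=(247.8,149)):
    # metric rectification of the plate plane z=.225, 1 mm/px, image x->world x, y->world y
    t=load(f); C=ray(t,c0,.225)[:2]
    xs=np.arange(-100,101)/1000.
    G=np.array([[C[0]+a,C[1]+b,.225] for b in xs for a in xs]); p=proj(t,G).astype(np.float32)
    im=cv2.remap(t['p'],p[:,0].reshape(201,201),p[:,1].reshape(201,201),cv2.INTER_CUBIC)
    return C,im
E
python3 - <<'E'
from h import *
C,im=capfit('top0')
hsv=cv2.cvtColor(im,cv2.COLOR_RGB2HSV); 
w=((hsv[...,1]<45)&(hsv[...,2]>110)).astype(np.uint8)
n,l,st,c=cv2.connectedComponentsWithStats(w); i=1+st[1:,4].argmax(); 
h=cv2.convexHull(np.argwhere(l==i)[:,::-1].astype(np.int32)); (e,r)=cv2.minEnclosingCircle(h); print('circle',e,r, cv2.fitEllipse(h))
ce=np.array(cv2.fitEllipse(h)[0]); print('C',C+(ce-100)/1000)
X,Y=np.meshgrid(np.arange(201),np.arange(201)); d=(hsv[...,2]<95)&(np.hypot(X-ce[0],Y-ce[1])<70)
n,l,st,c=cv2.connectedComponentsWithStats(d.astype(np.uint8))
for i in range(1,n):
    if st[i,4]>60: v=c[i]-ce; print(st[i,4],v.round(1),np.hypot(*v).round(1),np.degrees(np.arctan2(v[1],v[0])).round(1), np.degrees(cv2.minAreaRect(np.argwhere(l==i)[:,::-1].astype(np.float32))[2]*np.pi/180))
t=load('top0'); g=lambda u,v,z:ray(t,(197+u/6,112+v/6),z)[:2]
print('block',g(135,235,.225),'grip',g(533,420,.174),g(531,505,.174),'pan corners',[g(*q,.034).round(3).tolist() for q in((75,168),(110,422),(437,380))])
for a,b in(((487,105),(523,400)),((540,408),(65,465)),((110,422),(75,168))):
    q=g(*b,.02)-g(*a,.02); print(np.degrees(np.arctan2(q[1],q[0])))
E
```

```text
circle (82.72132110595703, 121.56875610351562) 104.96553802490234 ((82.45870971679688, 113.61699676513672), (169.6863250732422, 202.14500427246094), 55.70769500732422)
C [0.62272788 0.05993114]
1342 [  8.5 -54.5] 55.2 -81.2 81.25383758544922
111 [-57.5 -33.5] 66.6 -149.8 26.56505012512207
1634 [ 21.6 -11.7] 24.6 -28.3 45.0
2137 [-27.4  -3.4] 27.6 -172.9 79.04593658447267
81 [ 56.6 -27.8] 63.0 -26.1 69.44395446777344
89 [ 59.5 -19. ] 62.4 -17.7 75.96376037597656
326 [-63.2  -5.1] 63.4 -175.4 81.8698959350586
78 [ 61.6 -10.4] 62.4 -9.6 74.05460357666016
83 [62.6 -1.4] 62.6 -1.3 75.96376037597656
block [0.63216399 0.12901629] grip [ 0.54900159 -0.07122692] [ 0.50601789 -0.07077657] pan corners [[0.694, 0.173], [0.553, 0.15], [0.58, -0.03]]
-172.2843482466924
97.93966367983487
9.113466850980283
```

```bash
cat >> h.py <<'E'
from scipy.optimize import differential_evolution
def capsolve(f,c0=(247.8,149)):
    C,im=capfit(f,c0); g=cv2.GaussianBlur(cv2.cvtColor(im,cv2.COLOR_RGB2GRAY),(0,0),1.0).astype(float)
    X,Y=np.meshgrid(np.arange(-100,101.),np.arange(-100,101.))
    def T(p):
        dx,dy=X-p[0],Y-p[1]; r=np.hypot(dx,dy)
        def loc(a): return dx*np.cos(a)+dy*np.sin(a), -dx*np.sin(a)+dy*np.cos(a)
        u,v=loc(p[2]+np.pi/2); op=(u>31)&(u<66)&(abs(v)<29.5)
        u,v=loc(p[2]+np.pi); sl=(u>31)&(u<66)&((abs(v)<8.2)|(abs(abs(v)-18.8)<8.2))
        u,v=loc(p[2]-np.pi/2); ho=(u>28)&(abs(v)<32)
        handle=r<34
        wh=(r<75)&~op&~sl&~ho&~handle
        return (op|sl)&(r>34), wh
    def cost(p):
        d,w=T(p); return g[d].mean()-g[w].mean()+1.0*g[w].std()+.3*g[d].std()
    s=differential_evolution(cost,[(-15,15),(-15,15),(0,2*np.pi)],seed=1,popsize=20,maxiter=80)
    return C+s.x[:2]/1000,np.degrees(s.x[2]),s.fun,im
E
python3 - <<'E'
from h import *
c,a,f,im=capsolve('top0'); print(c,a,f)
yaw=np.radians(7.9); x=np.array([np.cos(yaw),np.sin(yaw)]);y=np.array([-x[1],x[0]])
print('grip pred',c-.131*x-.098*y)
E
```

```text
[0.64302977 0.04778677] 79.67540423807148 -66.25063281557696
grip pred [ 0.5267426 -0.0672884]
```

drive_tool --pt "0 0 0.5 0.4 0.7 0.6 1" --pt "0 0 1 0.9 1.5 1.2 1" --pt "0 0 1.5 1.4 2.3 1.8 1" --pt "0 0 2.1 1.9 3.1 2.4 1" --pt "0 0 2.7 2.4 3.9 2.4 1"

```text
clock: 0.6
position: [0.3655, -0.4083, 0.3054]
ee_rot: [2.957, 1.047, 0.003]
force: [1.0, 0.2, 0.6]
width: 1.0
gripper_force: 0.0
```

drive_tool --pt "0 0 0.7 0.6 1.0 0 1" --pt "0 0 1.4 1.2 2.0 0 1" --pt "0 0 2.1 1.8 3.0 0 1" --pt "0 0 2.8 2.4 4.0 0 1" --pt "0 0 3.4 3.0 5.0 0 1"

```text
clock: 1.1
position: [0.4842, -0.207, 0.3021]
ee_rot: [-2.774, -1.475, 0.0]
force: [1.6, -0.0, -0.6]
width: 1.0
gripper_force: 0.0
```

drive_tool --pt "0 0 0.8 0.7 1.1 0 1" --pt "0 0 1.6 1.4 2.2 0 1" --pt "0 0 2.4 2.1 3.3 0 1" --pt "0 0 3.2 2.8 4.4 0 1" --pt "0 0 4.0 3.5 5.5 0 1"

```text
clock: 1.6
position: [0.6186, 0.0038, 0.3019]
ee_rot: [-2.475, -1.934, 0.001]
force: [0.1, 0.1, 0.3]
width: 1.001
gripper_force: 0.0
```

drive_tool --pt "0 0 0.4 0.3 0.5 0 1" --pt "0 0 0.76 0.61 1.1 0 1" --pt "0 0 0.76 0.61 1.1 -0.5 1" --pt "0 0 0.76 0.61 1.1 -1.05 1" --pt "0 0 0.76 0.61 1.1 -1.57 1"

```text
clock: 2.1
position: [0.6421, 0.0464, 0.238]
ee_rot: [-2.412, -2.013, 0.001]
force: [-0.3, 0.0, -0.6]
width: 1.001
gripper_force: 0.0
```

drive_tool --pt "0 0 0 0 0 0 0.5" --pt "0 0 0 0 0 0 0" --pt "0 0 0 0 0 0 0" --pt "0 0 0 0 0 0 0" --pt "0 0 0 0 0 0 0" --force 25

```text
clock: 2.6
position: [0.6428, 0.0462, 0.2404]
ee_rot: [2.412, 2.012, 0.002]
force: [0.7, -0.3, -0.4]
width: 0.612
gripper_force: 0.0
```

drive_tool --pt "0 0 0 0 0 0 0" --pt "0 0 0 0 0 0 0" --pt "0 0 0 0 0 0 0"

```text
clock: 2.9
position: [0.6424, 0.0462, 0.2395]
ee_rot: [2.412, 2.012, 0.0]
force: [0.5, 0.8, 0.4]
width: 0.355
gripper_force: 0.0
```

drive_tool --pt "0 0 0 0 0 0 0" --pt "0 0 0 0 0 0 0" --pt "0 0 0 0 0 0 0" --pt "0 0 0 0 0 0 0" --pt "0 0 0 0 0 0 0"

```text
clock: 3.4
position: [0.6429, 0.0463, 0.2404]
ee_rot: [2.412, 2.012, 0.002]
force: [-0.4, -0.5, 5.3]
width: 0.008
gripper_force: 2.7
```

drive_tool --pt "0 0 -1.0 0 0 0 0" --pt "0 0 -2.0 0 0 0 0" --pt "0 0 -3.0 0 0 0 0" --pt "0 0 -4.0 0 0 0 0" --pt "0 0 -5.0 0 0 0 0"

```text
clock: 3.9
position: [0.643, 0.0463, 0.2404]
ee_rot: [2.793, 1.437, 0.003]
force: [-0.5, 0.0, 4.2]
width: 0.006
gripper_force: 2.5
```

Run:
```python
from h import *
d=snap('side','s1'); im=d['pixels'][110:250,160:320,::-1]; a=cv2.resize(im,(480,420),interpolation=cv2.INTER_CUBIC)
d=snap('top','t1'); im=d['pixels'][102:212,197:297,::-1]; b=cv2.resize(im,(320,420),interpolation=cv2.INTER_CUBIC)
cv2.imwrite('pics/c1.png',cv2.convertScaleAbs(np.hstack([a,b]),alpha=1.6))
s=load('s1'); o=arm.observe(); print(proj(s,[o['position'],[.643,.0478,.261]]), o['position'],o['joints'].round(2))
```

```text
[[223.02796807 160.00478526]
 [222.34741971 152.73122157]] [0.64301407 0.04636984 0.24040256] [ 0.06  0.47 -0.33  1.45  0.16  1.25 -0.9 ]
```

View pics/c1.png

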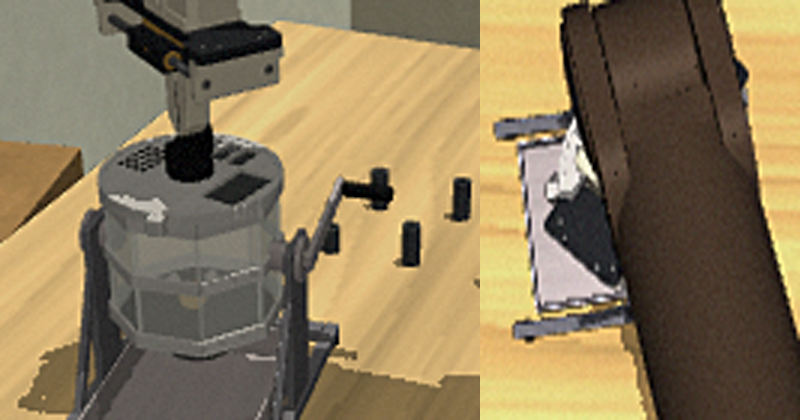

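Run:
```python
from h import *
s=load('side0'); p=[.26754,-.56429,.20554]
print(proj(s,[p,[p[0],p[1],p[2]+.019],[p[0]+.046*np.cos(np.radians(-64.6)),p[1]+.046*np.sin(np.radians(-64.6)),p[2]],[p[0]-.046*np.cos(np.radians(-64.6)),p[1]-.046*np.sin(np.radians(-64.6)),p[2]]]))
a=s['p'][60:130,380:460,::-1]; b=load('s1')['p'][120:190,180:260,::-1]
cv2.imwrite('pics/c2.png',cv2.convertScaleAbs(cv2.resize(np.hstack([a,b]),(800,350),interpolation=cv2.INTER_CUBIC),alpha=2.2))
o=arm.observe();print(o['width'],o['gripper_force'],o['force'],o['ft_torque'])
```

```text
[[411.76554984 112.81453854]
 [412.59639667 107.25529696]
 [407.54312245 108.00995083]
 [416.20854381 117.87010308]]
0.0065039797880499396 2.8585707164893392 [-0.18677085 -0.81898142  6.1947238 ] [-0.07937114 -0.05178675 -0.03768528]
```

View pics/c2.png

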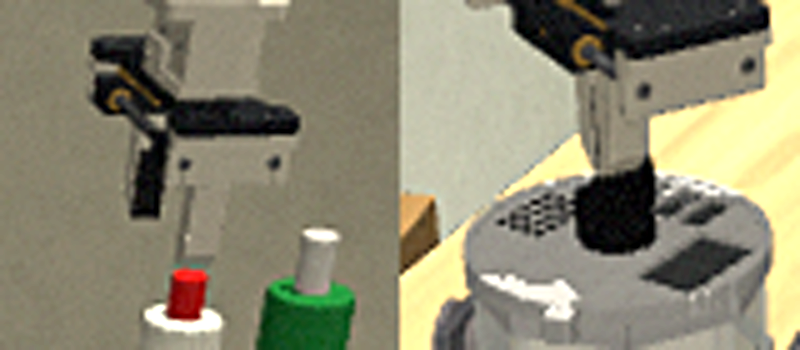

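The fingers shut on top of the handle: their visible ends lie about 20 mm above the reported TCP, and Fz = 6 N at a reported z of 0.240 agrees with a handle top at 0.261. I'll take that 20 mm offset into account, then back off, undo the turn and go deeper.

drive_tool --pt "0 0 1.6 0 0 0.5 0.6" --pt "0 0 3.2 0 0 0.5 0.6" --pt "0 0 4.4 0 0 0.5 0.6" --pt "0 0 5.0 0 0 0.5 0.6" --pt "0 0 5.0 0 0 0.5 0.6"

```text
clock: 4.5
position: [0.6422, 0.046, 0.2591]
ee_rot: [-2.41, -2.015, 0.001]
force: [0.6, 0.3, 0.3]
width: 0.394
gripper_force: 0.0
```

drive_tool --pt "0 0 0 0 0.02 0 0.6" --pt "0 0 0 0 0.02 0 0.6" --pt "0 0 0 0 0.02 -0.3 0.6" --pt "0 0 0 0 0.02 -0.6 0.6" --pt "0 0 0 0 0.02 -1.0 0.6"

```text
clock: 5.0
position: [0.6423, 0.047, 0.2183]
ee_rot: [2.413, 2.012, -0.0]
force: [-0.7, 0.3, 0.2]
width: 0.602
gripper_force: 0.0
```

drive_tool --pt "0 0 0 0 0 0 0" --pt "0 0 0 0 0 0 0" --pt "0 0 0 0 0 0 0" --pt "0 0 0 0 0 0 0" --pt "0 0 0 0 0 0 0"

```text
clock: 5.5
position: [0.6427, 0.047, 0.22]
ee_rot: [2.412, 2.012, 0.001]
force: [-0.3, 0.6, -0.2]
width: 0.22
gripper_force: 0.0
```

drive_tool --pt "0 0 0 0 0 0 0" --pt "0 0 0 0 0 0 0" --pt "0 0 0 0 0 0 0"

```text
clock: 5.8
position: [0.6427, 0.047, 0.2198]
ee_rot: [2.412, 2.012, 0.001]
force: [0.4, 0.3, 1.8]
width: 0.138
gripper_force: 25.0
```

drive_tool --pt "0 0 -1.6 0 0 0 0" --pt "0 0 -3.2 0 0 0 0" --pt "0 0 -4.8 0 0 0 0" --pt "0 0 -6.4 0 0 0 0" --pt "0 0 -8.0 0 0 0 0"

```text
clock: 6.3
position: [0.6417, 0.0476, 0.2198]
ee_rot: [-2.957, -1.058, 0.001]
force: [-3.9, 1.3, 4.4]
width: 0.138
gripper_force: 25.0
```

drive_tool --pt "0 0 -1.6 0 0 0 0" --pt "0 0 -3.2 0 0 0 0" --pt "0 0 -4.8 0 0 0 0" --pt "0 0 -6.4 0 0 0 0" --pt "0 0 -8.0 0 0 0 0"

```text
clock: 6.8
position: [0.6413, 0.0487, 0.2198]
ee_rot: [-3.14, 0.015, 0.003]
force: [-5.4, 4.5, 4.3]
width: 0.141
gripper_force: 25.0
```

drive_tool --pt "0 0 -1.6 0 0 0 0" --pt "0 0 -3.2 0 0 0 0" --pt "0 0 -4.0 0 0 0 0" --pt "0 0 -4.0 0 0 0 0" --pt "0 0 -4.0 0 0 0 0.4"

```text
clock: 7.3
position: [0.642, 0.048, 0.2195]
ee_rot: [-3.092, 0.553, 0.001]
force: [0.8, 0.1, 0.5]
width: 0.185
gripper_force: 0.0
```

drive_tool --pt "0 0 0 0 0 0 0.5" --pt "0 0 0 0 0 0.5 0.5" --pt "0 0 0 0 0 1.0 0.5" --pt "0 0 1.7 0 0 1.0 0.5" --pt "0 0 3.4 0 0 1.0 0.5"

```text
clock: 7.8
position: [0.6429, 0.0466, 0.2601]
ee_rot: [3.14, -0.083, 0.002]
force: [0.4, -0.3, -1.2]
width: 0.499
gripper_force: 0.0
```

drive_tool --pt "0 0 1.7 0 0 0 0.5" --pt "0 0 3.4 0 0 0 0.5" --pt "0 0 5.1 0 0 0 0.5" --pt "0 0 6.8 0 0 0 0.5" --pt "0 0 8.5 0 0 0 0.5"

```text
clock: 8.3
position: [0.6424, 0.0463, 0.2592]
ee_rot: [2.957, 1.061, -0.001]
force: [-0.6, 0.0, 0.1]
width: 0.498
gripper_force: 0.0
```

drive_tool --pt "0 0 1.7 0 0 0 0.5" --pt "0 0 3.4 0 0 0 0.5" --pt "0 0 5.1 0 0 0 0.5" --pt "0 0 6.8 0 0 0 0.5" --pt "0 0 8.5 0 0 0 0.5"

```text
clock: 8.8
position: [0.6425, 0.0463, 0.2592]
ee_rot: [2.371, 2.061, -0.001]
force: [-0.7, -0.3, -0.2]
width: 0.501
gripper_force: 0.0
```

drive_tool --pt "0 0 1.7 0 0 0 0.5" --pt "0 0 3.4 0 0 0 0.5" --pt "0 0 5.1 0 0 0 0.5" --pt "0 0 6.8 0 0 0 0.5" --pt "0 0 8.5 0 0 0 0.5"

```text
clock: 9.3
position: [0.6425, 0.0463, 0.2592]
ee_rot: [1.463, 2.78, -0.001]
force: [0.5, 0.4, 0.7]
width: 0.502
gripper_force: 0.0
```

drive_tool --pt "0 0 1.7 0 0 0 0.5" --pt "0 0 3.4 0 0 0 0.5" --pt "0 0 5.1 0 0 0 0.5" --pt "0 0 6.8 0 0 0 0.5" --pt "0 0 7.1 0 0 0 0.5"

```text
clock: 9.8
position: [0.6425, 0.0462, 0.2591]
ee_rot: [-0.551, -3.093, 0.0]
force: [-1.6, -0.2, -0.3]
width: 0.502
gripper_force: 0.0
```

drive_tool --pt "0 0 0 0 0.03 -0.5 0.5" --pt "0 0 0 0 0.03 -1.0 0.5" --pt "0 0 0 0 0.03 -1.0 0" --pt "0 0 0 0 0.03 -1.0 0" --pt "0 0 0 0 0.03 -1.0 0"

```text
clock: 10.3
position: [0.643, 0.0483, 0.2206]
ee_rot: [0.556, 3.091, 0.001]
force: [0.8, -0.1, 0.1]
width: 0.288
gripper_force: 0.0
```

drive_tool --pt "0 0 0 0 0 0 0" --pt "0 0 0 0 0 0 0" --pt "0 0 0 0 0 0 0" --pt "0 0 -1.6 0 0 0 0" --pt "0 0 -3.2 0 0 0 0"

```text
clock: 10.8
position: [0.643, 0.0488, 0.2204]
ee_rot: [0.987, 2.981, 0.002]
force: [1.3, 1.3, 2.9]
width: 0.141
gripper_force: 25.0
```

drive_tool --pt "0 0 -1.6 0 0 0 0" --pt "0 0 -3.2 0 0 0 0" --pt "0 0 -4.8 0 0 0 0" --pt "0 0 -6.4 0 0 0 0" --pt "0 0 -8.0 0 0 0 0"

```text
clock: 11.3
position: [0.6431, 0.0488, 0.2204]
ee_rot: [1.947, 2.464, 0.003]
force: [1.0, 1.5, 2.7]
width: 0.141
gripper_force: 25.0
```

drive_tool --pt "0 0 -1.15 0 0 0 0" --pt "0 0 -1.15 0 0 0 0" --pt "0 0 -1.15 0 0 0 0" --pt "0 0 -1.15 0 0 0 0.4" --pt "0 0 -1.15 0 0 0 0.4"

```text
clock: 11.8
position: [0.6419, 0.0476, 0.2189]
ee_rot: [-2.061, -2.371, 0.002]
force: [-0.8, 0.2, -0.1]
width: 0.268
gripper_force: 0.0
```

drive_tool --pt "0 0 0 0 0 0.5 0.6" --pt "0 0 0 0 0 1.5 0.6" --pt "0 0 -1.6 -0.5 -0.5 1.5 0.6" --pt "0 0 -3.2 -1.0 -1.0 1.5 0.6" --pt "0 0 -4.8 -1.5 -1.5 1.5 0.6"

```text
clock: 12.3
position: [0.5812, -0.0128, 0.279]
ee_rot: [-2.514, -1.883, 0.002]
force: [-0.6, -1.1, -0.0]
width: 0.599
gripper_force: 0.0
```

drive_tool --pt "0 0 -1.6 -0.5 -0.5 0 0.6" --pt "0 0 -3.2 -1.0 -1.0 0 0.6" --pt "0 0 -4.8 -1.5 -1.4 0 0.6" --pt "0 0 -6.4 -1.5 -1.4 0 0.6" --pt "0 0 -8 -1.5 -1.4 0 0.6"

```text
clock: 12.8
position: [0.5212, -0.069, 0.2792]
ee_rot: [3.008, 0.907, -0.002]
force: [-0.1, -0.7, 0.0]
width: 0.595
gripper_force: 0.0
```

drive_tool --pt "0 0 -1.6 0 0 0 0.6" --pt "0 0 -3.2 0 0 0 0.6" --pt "0 0 -4.8 0 0 0 0.6" --pt "0 0 -5.2 0 0 0 0.6"

```text
clock: 13.2
position: [0.5218, -0.0681, 0.2789]
ee_rot: [3.134, 0.21, -0.002]
force: [0.8, 0.2, -0.0]
width: 0.597
gripper_force: 0.0
```

Run:
```python
from h import *
d=snap('top','t2'); b=cv2.resize(d['pixels'][102:212,187:307,::-1],(480,440),interpolation=cv2.INTER_CUBIC)
cv2.imwrite('pics/c3.png',cv2.convertScaleAbs(b,alpha=1.6))
c,a,f,_=capsolve('t2'); print(c,a,f); print(arm.observe()['position'],arm.observe()['joints'].round(2))
```

```text
[0.64310574 0.04785205] 278.3082520088982 -55.5174914215244
[ 0.52179153 -0.06809815  0.27894494] [ 0.18  0.23 -0.19  1.69  0.05  1.23 -1.45]
```

View pics/c3.png

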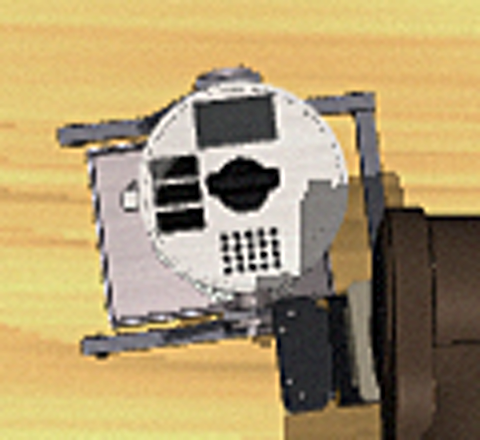

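The slotted quarter is at 98.3° and the port at about 97.9°, so it's aligned to within 1 mm. I'll grip the crank now.

drive_tool --pt "0 0 0 0 0 -0.8 0.6" --pt "0 0 0 0 0 -1.6 0.6" --pt "0 0 0 0 0 -2.4 0.6" --pt "0 0 0 0 0 -3.0 0.6" --pt "0 0 0 0 0 -3.43 0.6"

```text
clock: 13.75
position: [0.521, -0.068, 0.1401]
ee_rot: [-3.134, -0.22, 0.005]
force: [-0.3, 0.1, -0.5]
width: 0.6
gripper_force: 0.0
```

drive_tool --pt "0 0 0 0 0 0 0" --pt "0 0 0 0 0 0 0" --pt "0 0 0 0 0 0 0" --pt "0 0 0 0 0 0 0" --pt "0 0 0 0 0 0 0"

```text
clock: 14.25
position: [0.5228, -0.0679, 0.143]
ee_rot: [3.134, 0.217, 0.002]
force: [0.5, 0.1, -0.1]
width: 0.216
gripper_force: 0.0
```

drive_tool --pt "0 0 0 0 0 0 0" --pt "0 0 0 0 0 0 0" --pt "0 0 0 0 0 0 0"

```text
clock: 14.55
position: [0.5226, -0.0669, 0.1428]
ee_rot: [-3.133, -0.218, -0.001]
force: [-1.5, 3.8, 5.5]
width: 0.142
gripper_force: 25.0
```

```bash
cat > path.py <<'E'
import numpy as np,sys
q=[float(a) for a in sys.argv[1:]]  # q0 q1 n
qs=np.linspace(q[0],q[1],int(q[2])+1); yw=np.radians(7.9)
P=np.array([[-np.sin(yw)*100*np.sin(t-1.38),np.cos(yw)*100*np.sin(t-1.38),100*np.cos(t-1.38)] for t in qs])/40
for k in range(0,len(qs)-1,5):
    print([[0,0,0,*np.round(p-P[k],2).tolist(),0] for p in P[k+1:k+6]])
E
python3 path.py 0 2.74 20; echo; python3 path.py 2.74 1.0 10; echo; python3 path.py 2.74 0 20
```

```text
[[0, 0, 0, -0.01, 0.09, 0.33, 0], [0, 0, 0, -0.03, 0.22, 0.65, 0], [0, 0, 0, -0.05, 0.39, 0.94, 0], [0, 0, 0, -0.08, 0.6, 1.21, 0], [0, 0, 0, -0.12, 0.85, 1.45, 0]]
[[0, 0, 0, -0.04, 0.27, 0.2, 0], [0, 0, 0, -0.08, 0.57, 0.36, 0], [0, 0, 0, -0.12, 0.89, 0.48, 0], [0, 0, 0, -0.17, 1.22, 0.55, 0], [0, 0, 0, -0.22, 1.56, 0.58, 0]]
[[0, 0, 0, -0.05, 0.34, -0.02, 0], [0, 0, 0, -0.09, 0.67, -0.09, 0], [0, 0, 0, -0.14, 0.99, -0.2, 0], [0, 0, 0, -0.18, 1.29, -0.35, 0], [0, 0, 0, -0.22, 1.57, -0.55, 0]]
[[0, 0, 0, -0.03, 0.25, -0.23, 0], [0, 0, 0, -0.06, 0.47, -0.5, 0], [0, 0, 0, -0.09, 0.64, -0.79, 0], [0, 0, 0, -0.11, 0.78, -1.1, 0], [0, 0, 0, -0.12, 0.87, -1.43, 0]]

[[0, 0, 0, 0.02, -0.13, 0.42, 0], [0, 0, 0, 0.04, -0.32, 0.8, 0], [0, 0, 0, 0.08, -0.58, 1.15, 0], [0, 0, 0, 0.12, -0.9, 1.45, 0], [0, 0, 0, 0.17, -1.26, 1.68, 0]]
[[0, 0, 0, 0.05, -0.4, 0.17, 0], [0, 0, 0, 0.11, -0.81, 0.27, 0], [0, 0, 0, 0.17, -1.24, 0.29, 0], [0, 0, 0, 0.23, -1.67, 0.24, 0], [0, 0, 0, 0.29, -2.08, 0.12, 0]]

[[0, 0, 0, 0.01, -0.09, 0.33, 0], [0, 0, 0, 0.03, -0.23, 0.64, 0], [0, 0, 0, 0.06, -0.41, 0.93, 0], [0, 0, 0, 0.09, -0.62, 1.2, 0], [0, 0, 0, 0.12, -0.87, 1.43, 0]]
[[0, 0, 0, 0.04, -0.28, 0.2, 0], [0, 0, 0, 0.08, -0.58, 0.35, 0], [0, 0, 0, 0.13, -0.9, 0.46, 0], [0, 0, 0, 0.17, -1.23, 0.53, 0], [0, 0, 0, 0.22, -1.57, 0.55, 0]]
[[0, 0, 0, 0.05, -0.34, -0.03, 0], [0, 0, 0, 0.09, -0.67, -0.1, 0], [0, 0, 0, 0.14, -0.99, -0.22, 0], [0, 0, 0, 0.18, -1.29, -0.38, 0], [0, 0, 0, 0.22, -1.56, -0.58, 0]]
[[0, 0, 0, 0.03, -0.24, -0.24, 0], [0, 0, 0, 0.06, -0.46, -0.5, 0], [0, 0, 0, 0.09, -0.63, -0.8, 0], [0, 0, 0, 0.11, -0.76, -1.12, 0], [0, 0, 0, 0.12, -0.85, -1.45, 0]]
```

drive_tool --pt "0 0 0 -0.01 0.09 0.33 0" --pt "0 0 0 -0.03 0.22 0.65 0" --pt "0 0 0 -0.05 0.39 0.94 0" --pt "0 0 0 -0.08 0.6 1.21 0" --pt "0 0 0 -0.12 0.85 1.45 0"

```text
clock: 15.05
position: [0.5186, -0.0382, 0.2001]
ee_rot: [3.129, 0.211, 0.002]
force: [9.2, -13.0, -8.4]
width: 0.145
gripper_force: 25.0
```

drive_tool --pt "0 0 0 -0.04 0.27 0.2 0" --pt "0 0 0 -0.08 0.57 0.36 0" --pt "0 0 0 -0.12 0.89 0.48 0" --pt "0 0 0 -0.17 1.22 0.55 0" --pt "0 0 0 -0.22 1.56 0.58 0"

```text
clock: 15.55
position: [0.5116, 0.0198, 0.2275]
ee_rot: [3.125, 0.203, 0.01]
force: [-4.8, -22.4, 26.2]
width: 0.142
gripper_force: 25.0
```

drive_tool --pt "0 0 0 -0.05 0.34 -0.02 0" --pt "0 0 0 -0.09 0.67 -0.09 0" --pt "0 0 0 -0.14 0.99 -0.2 0" --pt "0 0 0 -0.18 1.29 -0.35 0" --pt "0 0 0 -0.22 1.57 -0.55 0"

```text
clock: 16.05
position: [0.5022, 0.0889, 0.2039]
ee_rot: [3.131, 0.212, 0.008]
force: [0.5, -10.1, 14.6]
width: 0.144
gripper_force: 25.0
```

drive_tool --pt "0 0 0 -0.03 0.25 -0.23 0" --pt "0 0 0 -0.06 0.47 -0.5 0" --pt "0 0 0 -0.09 0.64 -0.79 0" --pt "0 0 0 -0.11 0.78 -1.1 0" --pt "0 0 0 -0.12 0.87 -1.43 0"

```text
clock: 16.55
position: [0.4971, 0.1258, 0.1459]
ee_rot: [3.134, 0.216, 0.007]
force: [-1.2, -2.0, 16.6]
width: 0.144
gripper_force: 25.0
```

drive_tool --pt "0 0 0 0 0 0 0" --pt "0 0 0 0 0 0 0" --pt "0 0 0 0 0 0 0" --pt "0 0 0 0 0 0 0" --pt "0 0 0 0 0 0 0"

```text
clock: 17.05
position: [0.4969, 0.1263, 0.1442]
ee_rot: [-3.134, -0.217, -0.005]
force: [8.0, 2.5, -9.2]
width: 0.142
gripper_force: 25.0
```

drive_tool --pt "0 0 0 0 0 0 0" --pt "0 0 0 0 0 0 0" --pt "0 0 0 0 0 0 0" --pt "0 0 0 0 0 0 0" --pt "0 0 0 0 0 0 0"

```text
clock: 17.55
position: [0.4969, 0.1263, 0.1442]
ee_rot: [-3.134, -0.217, -0.005]
force: [7.7, 2.9, -9.4]
width: 0.141
gripper_force: 25.0
```

Run:
```python
from h import *
d=snap('side','s3'); a=cv2.resize(d['pixels'][130:290,150:310,::-1],(480,480),interpolation=cv2.INTER_CUBIC)
d=snap('top','t3'); b=cv2.resize(d['pixels'][112:212,187:287,::-1],(320,320),interpolation=cv2.INTER_CUBIC)
o=np.zeros((480,800,3),np.uint8); o[:,:480]=a; o[:320,480:]=b
cv2.imwrite('pics/c4.png',cv2.convertScaleAbs(o,alpha=1.7))
```

```text
(no output)
```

View pics/c4.png

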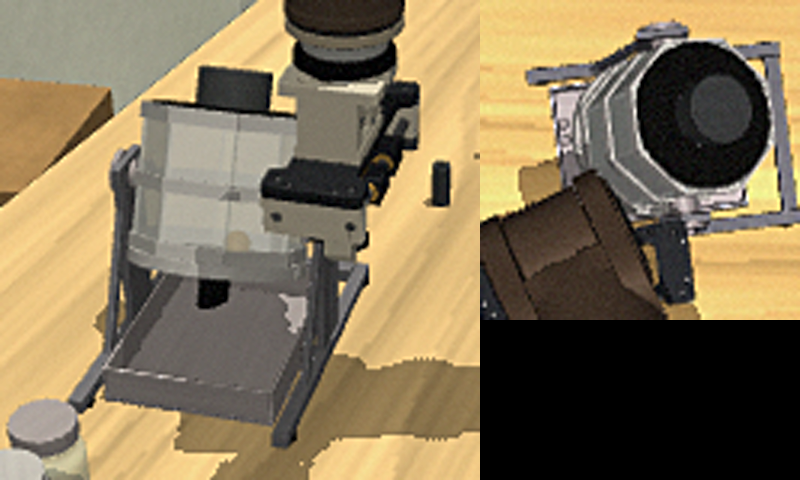

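Fully tipped, with the knob inside at (238,240); the balls can't be told apart at this scale. I'll rock back to 1.0 and tip again.

drive_tool --pt "0 0 0 0.02 -0.13 0.42 0" --pt "0 0 0 0.04 -0.32 0.8 0" --pt "0 0 0 0.08 -0.58 1.15 0" --pt "0 0 0 0.12 -0.9 1.45 0" --pt "0 0 0 0.17 -1.26 1.68 0"

```text
clock: 18.15
position: [0.5033, 0.0781, 0.2117]
ee_rot: [-3.13, -0.219, -0.004]
force: [8.1, 10.9, -14.7]
width: 0.142
gripper_force: 25.0
```

drive_tool --pt "0 0 0 0.05 -0.4 0.17 0" --pt "0 0 0 0.11 -0.81 0.27 0" --pt "0 0 0 0.17 -1.24 0.29 0" --pt "0 0 0 0.23 -1.67 0.24 0" --pt "0 0 0 0.29 -2.08 0.12 0"

```text
clock: 18.65
position: [0.5144, -0.0033, 0.2182]
ee_rot: [-3.129, -0.222, -0.005]
force: [-3.4, 14.5, 9.6]
width: 0.144
gripper_force: 25.0
```

drive_tool --pt "0 0 0 0 0 0 0" --pt "0 0 0 0 0 0 0" --pt "0 0 0 0 0 0 0" --pt "0 0 0 0 0 0 0" --pt "0 0 0 0 0 0 0"

```text
clock: 19.15
position: [0.5148, -0.0072, 0.217]
ee_rot: [3.134, 0.217, 0.004]
force: [4.1, 2.4, 5.3]
width: 0.144
gripper_force: 25.0
```

```bash
python3 path.py 1.0 2.74 10
python3 - <<'E'
from h import *
d=snap('side','s4'); a=cv2.resize(d['pixels'][150:270,150:290,::-1],(490,420),interpolation=cv2.INTER_CUBIC)
d=snap('top','t4'); b=cv2.resize(d['pixels'][130:200,197:247,::-1],(300,420),interpolation=cv2.INTER_CUBIC)
cv2.imwrite('pics/c5.png',cv2.convertScaleAbs(np.hstack([a,b]),alpha=1.7))
E
```

```text
[[0, 0, 0, -0.06, 0.41, 0.13, 0], [0, 0, 0, -0.12, 0.84, 0.18, 0], [0, 0, 0, -0.18, 1.27, 0.15, 0], [0, 0, 0, -0.23, 1.69, 0.05, 0], [0, 0, 0, -0.29, 2.08, -0.12, 0]]
[[0, 0, 0, -0.05, 0.36, -0.24, 0], [0, 0, 0, -0.09, 0.68, -0.53, 0], [0, 0, 0, -0.13, 0.93, -0.88, 0], [0, 0, 0, -0.16, 1.13, -1.27, 0], [0, 0, 0, -0.17, 1.26, -1.68, 0]]
```

View pics/c5.png

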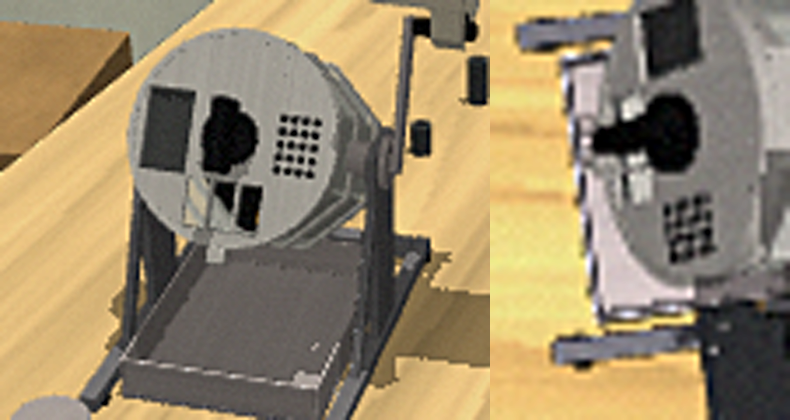

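drive_tool --pt "0 0 0 -0.06 0.41 0.13 0" --pt "0 0 0 -0.12 0.84 0.18 0" --pt "0 0 0 -0.18 1.27 0.15 0" --pt "0 0 0 -0.23 1.69 0.05 0" --pt "0 0 0 -0.29 2.08 -0.12 0"

```text
clock: 19.75
position: [0.5042, 0.0715, 0.2135]
ee_rot: [3.129, 0.21, 0.007]
force: [6.2, -14.2, 9.8]
width: 0.141
gripper_force: 25.0
```

drive_tool --pt "0 0 0 -0.05 0.36 -0.24 0" --pt "0 0 0 -0.09 0.68 -0.53 0" --pt "0 0 0 -0.13 0.93 -0.88 0" --pt "0 0 0 -0.16 1.13 -1.27 0" --pt "0 0 0 -0.17 1.26 -1.68 0"

```text
clock: 20.25
position: [0.4968, 0.1254, 0.1455]
ee_rot: [3.132, 0.216, 0.006]
force: [1.7, -5.0, 16.1]
width: 0.14
gripper_force: 25.0
```

drive_tool --pt "0 0 0 0 0 0 0" --pt "0 0 0 0 0 0 0" --pt "0 0 0 0 0 0 0" --pt "0 0 0 0 0 0 0" --pt "0 0 0 0 0 0 0"

```text
clock: 20.75
position: [0.4966, 0.1259, 0.1437]
ee_rot: [3.134, 0.217, 0.003]
force: [9.9, 3.0, -10.6]
width: 0.141
gripper_force: 25.0
```

drive_tool --pt "0 0 0 0 0 0 0" --pt "0 0 0 0 0 0 0" --pt "0 0 0 0 0 0 0" --pt "0 0 0 0 0 0 0" --pt "0 0 0 0 0 0 0"

```text
clock: 21.25
position: [0.4966, 0.1258, 0.1437]
ee_rot: [3.134, 0.217, 0.003]
force: [9.6, 3.0, -9.8]
width: 0.144
gripper_force: 25.0
```

drive_tool --pt "0 0 0 0.02 -0.13 0.42 0" --pt "0 0 0 0.04 -0.32 0.8 0" --pt "0 0 0 0.08 -0.58 1.15 0" --pt "0 0 0 0.12 -0.9 1.45 0" --pt "0 0 0 0.17 -1.26 1.68 0"

```text
clock: 21.75
position: [0.5031, 0.0765, 0.2107]
ee_rot: [-3.132, -0.218, -0.002]
force: [12.8, 9.2, -21.4]
width: 0.145
gripper_force: 25.0
```

drive_tool --pt "0 0 0 0.05 -0.4 0.17 0" --pt "0 0 0 0.11 -0.81 0.27 0" --pt "0 0 0 0.17 -1.24 0.29 0" --pt "0 0 0 0.23 -1.67 0.24 0" --pt "0 0 0 0.29 -2.08 0.12 0"

```text
clock: 22.25
position: [0.5138, -0.0036, 0.2176]
ee_rot: [-3.129, -0.223, -0.003]
force: [-2.7, 13.4, 11.8]
width: 0.142
gripper_force: 25.0
```

drive_tool --pt "0 0 0 0 0 0 0" --pt "0 0 0 0 0 0 0" --pt "0 0 0 0 0 0 0"

```text
clock: 22.55
position: [0.5141, -0.0075, 0.2165]
ee_rot: [3.134, 0.217, 0.002]
force: [6.1, 0.8, 2.8]
width: 0.143
gripper_force: 25.0
```

```bash
python3 path.py 1.0 0 10
python3 - <<'E'
from h import *
d=snap('side','s5'); 
A=load('side0')['p'].astype(int);B=load('s4')['p'].astype(int);C=load('s5')['p'].astype(int)
f=lambda P:cv2.resize(P[210:270,175:285,::-1].astype(np.uint8),(550,300),interpolation=cv2.INTER_CUBIC)
o=cv2.convertScaleAbs(np.vstack([f(A),f(C)]),alpha=2.6); cv2.imwrite('pics/c6.png',o)
E
```

```text
[[0, 0, 0, 0.03, -0.22, -0.1, 0], [0, 0, 0, 0.06, -0.44, -0.23, 0], [0, 0, 0, 0.09, -0.64, -0.38, 0], [0, 0, 0, 0.11, -0.82, -0.54, 0], [0, 0, 0, 0.14, -0.99, -0.73, 0]]
[[0, 0, 0, 0.02, -0.15, -0.2, 0], [0, 0, 0, 0.04, -0.28, -0.41, 0], [0, 0, 0, 0.05, -0.38, -0.64, 0], [0, 0, 0, 0.06, -0.46, -0.88, 0], [0, 0, 0, 0.07, -0.52, -1.12, 0]]
```

View pics/c6.png

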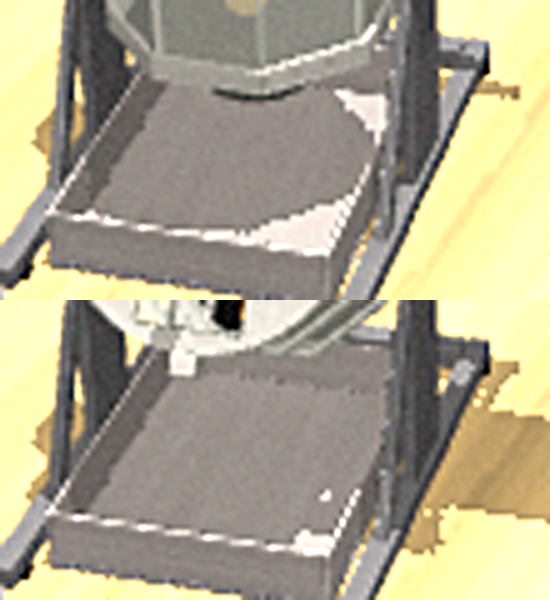

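drive_tool --pt "0 0 0 0.03 -0.22 -0.1 0" --pt "0 0 0 0.06 -0.44 -0.23 0" --pt "0 0 0 0.09 -0.64 -0.38 0" --pt "0 0 0 0.11 -0.82 -0.54 0" --pt "0 0 0 0.14 -0.99 -0.73 0"

```text
clock: 23.1
position: [0.5188, -0.044, 0.1875]
ee_rot: [-3.131, -0.221, 0.0]
force: [-0.8, 11.1, 9.5]
width: 0.145
gripper_force: 25.0
```

drive_tool --pt "0 0 0 0.02 -0.15 -0.2 0" --pt "0 0 0 0.04 -0.28 -0.41 0" --pt "0 0 0 0.05 -0.38 -0.64 0" --pt "0 0 0 0.06 -0.46 -0.88 0" --pt "0 0 0 0.07 -0.52 -1.14 0"

```text
clock: 23.6
position: [0.5218, -0.0659, 0.142]
ee_rot: [-3.132, -0.22, -0.0]
force: [-2.1, 7.4, 13.0]
width: 0.14
gripper_force: 25.0
```

drive_tool --pt "0 0 0 0 0 -0.1 0" --pt "0 0 0 0 0 -0.1 0" --pt "0 0 0 0 0 -0.1 0"

```text
clock: 23.9
position: [0.5219, -0.0669, 0.1373]
ee_rot: [-3.133, -0.219, 0.001]
force: [3.5, 4.7, 0.7]
width: 0.143
gripper_force: 25.0
```

Run:
```python
from h import *
snap('side','s6');snap('top','t6')
def f(n,r,sz):
    P=load(n)['p'][r[0]:r[1],r[2]:r[3],::-1]; P=cv2.resize(P,sz,interpolation=cv2.INTER_CUBIC)
    L=cv2.cvtColor(P,cv2.COLOR_BGR2LAB); L[...,0]=cv2.createCLAHE(3,(4,4)).apply(L[...,0]); return cv2.cvtColor(L,cv2.COLOR_LAB2BGR)
R=(150,270,175,275)
t=lambda n:f(n,(130,195,202,272),(300,280))
cv2.imwrite('pics/c7.png',np.hstack([f('side0',R,(400,480)),f('s6',R,(400,480))]))
cv2.imwrite('pics/c8.png',np.hstack([t('top0'),t('t6')]))
```

```text
(no output)
```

View pics/c7.png

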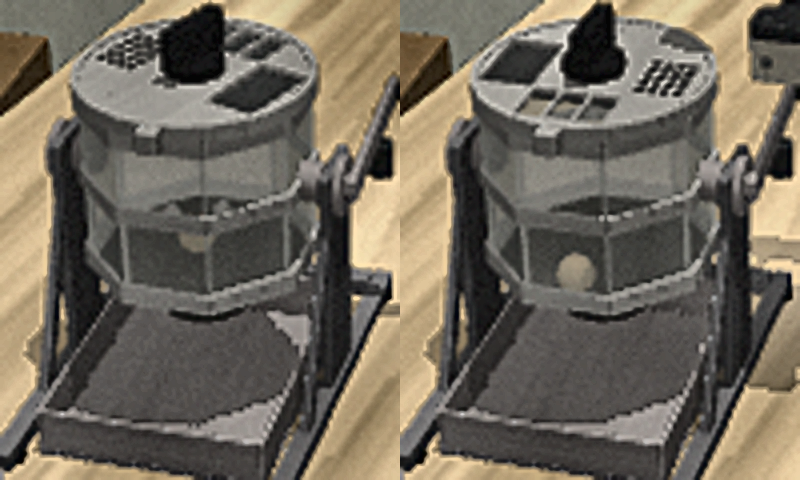

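View pics/c8.png

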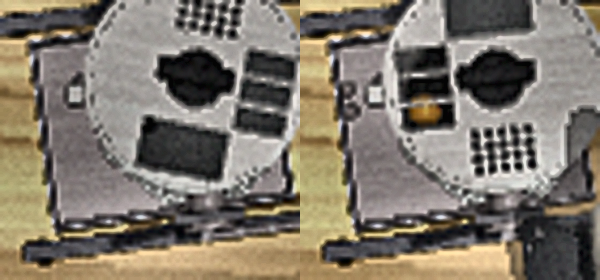

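Before the tip, two balls show at (175,210) and (222,208). Now only the knob (577,270) shows in the barrel, and the top view has two rings in the pan at (348,90–108). I'll tip once more as a check on any ball hidden behind the band.

drive_tool --pt "0 0 0 -0.01 0.09 0.43 0" --pt "0 0 0 -0.03 0.22 0.75 0" --pt "0 0 0 -0.05 0.39 1.04 0" --pt "0 0 0 -0.08 0.6 1.31 0" --pt "0 0 0 -0.12 0.85 1.55 0"

```text
clock: 24.5
position: [0.5171, -0.0347, 0.1978]
ee_rot: [3.133, 0.216, -0.002]
force: [12.0, -1.8, -21.0]
width: 0.146
gripper_force: 25.0
```

drive_tool --pt "0 0 0 -0.04 0.27 0.2 0" --pt "0 0 0 -0.08 0.57 0.36 0" --pt "0 0 0 -0.12 0.89 0.48 0" --pt "0 0 0 -0.17 1.22 0.55 0" --pt "0 0 0 -0.22 1.56 0.58 0"

```text
clock: 25.0
position: [0.51, 0.0209, 0.2244]
ee_rot: [3.125, 0.206, 0.004]
force: [2.7, -20.2, 19.9]
width: 0.146
gripper_force: 25.0
```

drive_tool --pt "0 0 0 -0.05 0.34 -0.02 0" --pt "0 0 0 -0.09 0.67 -0.09 0" --pt "0 0 0 -0.14 0.99 -0.2 0" --pt "0 0 0 -0.18 1.29 -0.35 0" --pt "0 0 0 -0.22 1.57 -0.55 0"

```text
clock: 25.5
position: [0.501, 0.0874, 0.2019]
ee_rot: [3.129, 0.211, 0.004]
force: [3.4, -12.2, 12.0]
width: 0.146
gripper_force: 25.0
```

drive_tool --pt "0 0 0 -0.03 0.25 -0.23 0" --pt "0 0 0 -0.06 0.47 -0.5 0" --pt "0 0 0 -0.09 0.64 -0.79 0" --pt "0 0 0 -0.11 0.78 -1.1 0" --pt "0 0 0 -0.12 0.87 -1.43 0"

```text
clock: 26.0
position: [0.4959, 0.1252, 0.1444]
ee_rot: [3.132, 0.216, 0.004]
force: [1.0, -1.9, 16.6]
width: 0.145
gripper_force: 25.0
```

drive_tool --pt "0 0 0 0 0 0 0" --pt "0 0 0 0 0 0 0" --pt "0 0 0 0 0 0 0" --pt "0 0 0 0 0 0 0" --pt "0 0 0 0 0 0 0"

```text
clock: 26.5
position: [0.4957, 0.1257, 0.1427]
ee_rot: [3.133, 0.217, 0.002]
force: [9.5, 2.6, -8.5]
width: 0.144
gripper_force: 25.0
```

drive_tool --pt "0 0 0 0 0 0 0" --pt "0 0 0 0 0 0 0" --pt "0 0 0 0 0 0 0" --pt "0 0 0 0 0 0 0" --pt "0 0 0 0 0 0 0"

```text
clock: 27.0
position: [0.4957, 0.1257, 0.1427]
ee_rot: [3.133, 0.217, 0.002]
force: [8.6, 3.5, -9.3]
width: 0.141
gripper_force: 25.0
```

drive_tool --pt "0 0 0 0.01 -0.09 0.33 0" --pt "0 0 0 0.03 -0.23 0.64 0" --pt "0 0 0 0.06 -0.41 0.93 0" --pt "0 0 0 0.09 -0.62 1.2 0" --pt "0 0 0 0.12 -0.87 1.43 0"

```text
clock: 27.5
position: [0.5001, 0.0906, 0.1992]
ee_rot: [3.134, 0.217, -0.0]
force: [13.6, 4.3, -21.7]
width: 0.143
gripper_force: 25.0
```

drive_tool --pt "0 0 0 0.04 -0.28 0.2 0" --pt "0 0 0 0.08 -0.58 0.35 0" --pt "0 0 0 0.13 -0.9 0.46 0" --pt "0 0 0 0.17 -1.23 0.53 0" --pt "0 0 0 0.22 -1.57 0.55 0"

```text
clock: 28.0
position: [0.5083, 0.0332, 0.2236]
ee_rot: [-3.128, -0.223, -0.002]
force: [-2.7, 17.1, 13.6]
width: 0.144
gripper_force: 25.0
```

drive_tool --pt "0 0 0 0.05 -0.34 -0.03 0" --pt "0 0 0 0.09 -0.67 -0.1 0" --pt "0 0 0 0.14 -0.99 -0.22 0" --pt "0 0 0 0.18 -1.29 -0.38 0" --pt "0 0 0 0.22 -1.56 -0.58 0"

```text
clock: 28.5
position: [0.5165, -0.0309, 0.1999]
ee_rot: [-3.13, -0.221, 0.001]
force: [-2.0, 13.2, 9.2]
width: 0.14
gripper_force: 25.0
```

drive_tool --pt "0 0 0 0.03 -0.24 -0.24 0" --pt "0 0 0 0.06 -0.46 -0.5 0" --pt "0 0 0 0.09 -0.63 -0.8 0" --pt "0 0 0 0.11 -0.76 -1.12 0" --pt "0 0 0 0.12 -0.85 -1.5 0"

```text
clock: 29.0
position: [0.5212, -0.0663, 0.1398]
ee_rot: [-3.133, -0.219, 0.002]
force: [-3.4, 7.6, 13.9]
width: 0.144
gripper_force: 25.0
```

drive_tool --pt "0 0 0 0 0 -0.1 0" --pt "0 0 0 0 0 -0.1 0" --pt "0 0 0 0 0 -0.1 0" --pt "0 0 0 0 0 -0.1 0.4" --pt "0 0 0 0 0 -0.1 0.4"

```text
clock: 29.5
position: [0.5207, -0.0684, 0.1348]
ee_rot: [3.133, 0.217, -0.004]
force: [-0.6, -1.3, -1.1]
width: 0.268
gripper_force: 0.0
```

drive_tool --pt "0 0 0 0 0 0.2 0.6" --pt "0 0 0 0 0 1.2 0.6" --pt "0 0 0 0 0 2.4 0.6" --pt "0 0 1.5 0 0 3.5 0.6" --pt "0 0 3.1 0 0 3.6 0.6"

```text
clock: 30.0
position: [0.5244, -0.0681, 0.2857]
ee_rot: [3.072, 0.644, 0.013]
force: [0.9, 0.4, -0.4]
width: 0.598
gripper_force: 0.0
```

Run:
```python
from h import *
snap('side','s7');snap('top','t7')
print(capsolve('t7')[:3])
a=load('s6')['p'].astype(int);b=load('s7')['p'].astype(int)
print(abs(a-b)[150:235,190:250].max(2).__gt__(25).sum(), np.argwhere(abs(a-b)[150:275,180:250].max(2)>30)[:40].tolist())
a=load('t6')['p'].astype(int);b=load('t7')['p'].astype(int)
print(np.argwhere(abs(a-b)[130:195,202:262].max(2)>30)[:40].tolist())
```

```text
(array([0.64307724, 0.04800064]), np.float64(277.80523990381147), np.float64(-49.20074578868864))
106 [[0, 45], [1, 48], [2, 48], [5, 51], [5, 52], [5, 56], [5, 57], [5, 58], [6, 54], [6, 55], [6, 56], [6, 57], [6, 58], [6, 60], [6, 61], [6, 62], [7, 48], [7, 52], [7, 53], [7, 54], [7, 55], [7, 56], [7, 57], [7, 58], [7, 59], [7, 60], [7, 61], [8, 48], [8, 50], [8, 51], [8, 52], [8, 53], [8, 54], [8, 55], [8, 56], [8, 57], [8, 58], [8, 59], [8, 60], [9, 50]]
[[0, 29], [0, 55], [1, 28], [3, 26], [3, 33], [4, 54], [5, 34], [5, 54], [6, 24], [6, 34], [7, 21], [8, 21], [11, 22], [12, 22], [12, 34], [15, 22], [15, 37], [15, 54], [17, 36], [18, 35], [18, 36], [19, 19], [19, 23], [19, 35], [19, 36], [19, 54], [20, 35], [21, 37], [22, 21], [23, 23], [23, 30], [23, 31], [23, 56], [24, 31], [24, 42], [24, 49], [25, 23], [27, 36], [29, 24], [29, 49]]
```

drive_tool --pt "0 0 1.6 0.6 0.6 0 0.6" --pt "0 0 3.2 1.2 1.2 0 0.6" --pt "0 0 4.8 1.8 1.8 0 0.6" --pt "0 0 6.4 2.4 2.4 0 0.6" --pt "0 0 8 3.05 2.9 0 0.6"

```text
clock: 30.6
position: [0.6437, 0.0493, 0.2779]
ee_rot: [-2.67, -1.653, 0.004]
force: [0.6, 0.4, 0.2]
width: 0.597
gripper_force: 0.0
```

drive_tool --pt "0 0 1.6 0 0 0 0.6" --pt "0 0 3.2 0 0 0 0.6" --pt "0 0 4.8 0 0 0 0.6" --pt "0 0 6.4 0 0 0 0.6" --pt "0 0 6.9 0 0 0 0.6"

```text
clock: 31.1
position: [0.643, 0.0476, 0.2776]
ee_rot: [-2.061, -2.368, 0.005]
force: [0.4, -0.3, -0.3]
width: 0.595
gripper_force: 0.0
```

drive_tool --pt "0 0 0 0 0 -0.5 0.6" --pt "0 0 0 0 0 -1.0 0.6" --pt "0 0 0 0 0 -1.5 0.6" --pt "0 0 0 0 0 -1.5 0" --pt "0 0 0 0 0 -1.5 0"

```text
clock: 31.6
position: [0.6434, 0.0479, 0.2187]
ee_rot: [-2.065, -2.366, 0.003]
force: [0.4, 0.0, -0.2]
width: 0.467
gripper_force: 0.0
```

drive_tool --pt "0 0 0 0 0 0 0" --pt "0 0 0 0 0 0 0" --pt "0 0 0 0 0 0 0" --pt "0 0 0 0 0 0 0" --pt "0 0 0 0 0 0 0"

```text
clock: 32.1
position: [0.6431, 0.0481, 0.22]
ee_rot: [-2.063, -2.369, 0.002]
force: [-5.3, -1.0, 4.8]
width: 0.141
gripper_force: 25.0
```

drive_tool --pt "0 0 1.6 0 0 0 0" --pt "0 0 3.2 0 0 0 0" --pt "0 0 4.8 0 0 0 0" --pt "0 0 6.4 0 0 0 0" --pt "0 0 8 0 0 0 0"

```text
clock: 32.6
position: [0.6435, 0.0483, 0.22]
ee_rot: [-1.12, -2.935, 0.0]
force: [-2.9, -0.2, 3.2]
width: 0.137
gripper_force: 25.0
```

drive_tool --pt "0 0 1.6 0 0 0 0" --pt "0 0 3.2 0 0 0 0" --pt "0 0 4.8 0 0 0 0" --pt "0 0 6.4 0 0 0 0" --pt "0 0 8 0 0 0 0"

```text
clock: 33.1
position: [0.6437, 0.0487, 0.22]
ee_rot: [0.048, 3.141, 0.001]
force: [-2.4, 1.2, 2.8]
width: 0.145
gripper_force: 25.0
```

drive_tool --pt "0 0 1.6 0 0 0 0" --pt "0 0 2 0 0 0 0" --pt "0 0 2 0 0 0 0" --pt "0 0 2 0 0 0 0" --pt "0 0 2 0 0 0 0.4"

```text
clock: 33.6
position: [0.6442, 0.0482, 0.2196]
ee_rot: [-0.215, 3.134, -0.0]
force: [0.3, -0.7, 0.0]
width: 0.188
gripper_force: 0.0
```

drive_tool --pt "0 0 0 0 0 0 0.6" --pt "0 0 0 0 0 0 0.6" --pt "0 0 0 0 0 0.5 0.6" --pt "0 0 0 0 0 1.5 0.6" --pt "0 0 -1 -0.5 -1 2 0.6"

```text
clock: 34.1
position: [0.6251, 0.0145, 0.302]
ee_rot: [-0.091, 3.137, 0.008]
force: [0.8, 0.2, 0.9]
width: 0.583
gripper_force: 0.0
```

```bash
cat >> h.py <<'E'
def tubes(f):
    snap('top',f); t=load(f); g=t['p'].max(2); m=(g<45).astype(np.uint8); m[:, :300]=0; m[:140]=0; m[240:]=0;m[:,410:]=0
    n,l,st,c=cv2.connectedComponentsWithStats(m)
    for i in range(1,n):
        if 12<st[i,4]<90: print(st[i,2:],((ray(t,c[i],.045)+ray(t,c[i],.028))/2)[:2].round(3))
E
python3 - <<'E'
from h import *
tubes('t8'); print(capsolve('t8')[:3])
E
```

```text
[ 7  6 26] [ 0.634 -0.236]
[ 9  6 41] [ 0.623 -0.347]
[ 8  6 32] [ 0.548 -0.244]
[ 9  5 36] [ 0.531 -0.358]
[ 8  5 29] [ 0.447 -0.363]
(array([0.62532233, 0.06131041]), np.float64(162.9563439118077), np.float64(3.0052625162334374))
```

drive_tool --pt "0 0 -1.6 0 -0.5 0 0.6" --pt "0 0 -3.2 -0.2 -1.2 0 0.6" --pt "0 0 -4.8 -0.5 -2.0 0 0.6" --pt "0 0 -6.4 -0.8 -2.8 0 0.6" --pt "0 0 -8 -1.1 -3.6 -0.3 0.6"

```text
clock: 34.65
position: [0.5802, -0.1374, 0.2885]
ee_rot: [1.008, 2.973, 0.0]
force: [0.9, -0.1, -0.3]
width: 0.598
gripper_force: 0.0
```

drive_tool --pt "0 0 -1.6 -0.2 -0.6 -1.0 0.6" --pt "0 0 -3.2 -0.4 -1.2 -1.9 0.6" --pt "0 0 -4.8 -0.6 -1.8 -2.8 0.6" --pt "0 0 -6.4 -0.8 -2.4 -3.6 0.6" --pt "0 0 -8 -0.8 -2.7 -4.3 0.6"

```text
clock: 35.15
position: [0.5457, -0.2474, 0.1134]
ee_rot: [-1.969, -2.447, 0.004]
force: [0.1, -0.2, -1.8]
width: 0.597
gripper_force: 0.0
```

drive_tool --pt "0 0 -1 0 0 0 0.6" --pt "0 0 -1 0 0 -0.9 0.6" --pt "0 0 -1 0 0 -1.7 0.6" --pt "0 0 -1 0 0 -2.3 0.6" --pt "0 0 -1 0 0 -2.64 0.6"

```text
clock: 35.65
position: [0.5467, -0.2439, 0.0076]
ee_rot: [-2.062, -2.367, 0.002]
force: [0.0, -0.7, 0.3]
width: 0.601
gripper_force: 0.0
```

drive_tool --pt "0 0 0 0 0 0 0" --pt "0 0 0 0 0 0 0" --pt "0 0 0 0 0 0 0" --pt "0 0 0 0 0 0 0" --pt "0 0 0 0 0 0 0"

```text
clock: 36.15
position: [0.5485, -0.2441, 0.0107]
ee_rot: [2.062, 2.368, 0.001]
force: [-0.4, 0.1, 1.0]
width: 0.219
gripper_force: 4.7
```

drive_tool --pt "0 0 0 0 0 0 0" --pt "0 0 0 0 0 0 0" --pt "0 0 0 0 0 0 0"

```text
clock: 36.45
position: [0.5484, -0.2441, 0.0106]
ee_rot: [2.062, 2.368, 0.0]
force: [-1.7, 0.3, 6.1]
width: 0.207
gripper_force: 25.0
```

drive_tool --pt "0 0 0 0 0 0.6 0" --pt "0 0 0 0 0 1.6 0" --pt "0 0 0 0 0 2.7 0" --pt "0 0 0 0 0 3.8 0" --pt "0 0 0 0.1 0.3 4.9 0"

```text
clock: 36.95
position: [0.5509, -0.2336, 0.2074]
ee_rot: [-2.066, -2.367, 0.002]
force: [0.4, 0.3, -0.8]
width: 0.208
gripper_force: 25.0
```

drive_tool --pt "0 0 0 0.2 0.5 0.9 0" --pt "0 0 0 0.4 1.0 1.8 0" --pt "0 0 0 0.6 1.8 2.35 0" --pt "0 0 0 0.8 2.6 2.35 0" --pt "0 0 0 1.0 3.2 2.35 0"

```text
clock: 37.45
position: [0.5924, -0.1013, 0.301]
ee_rot: [2.06, 2.37, 0.002]
force: [-0.7, 0.1, -1.4]
width: 0.206
gripper_force: 25.0
```

Run:
```python
from h import *
tubes('t9'); print(capsolve('t9')[:3])
```

```text
[ 9  6 41] [ 0.623 -0.347]
[ 9  5 36] [ 0.531 -0.357]
[ 8  6 30] [ 0.447 -0.362]
(array([0.64275809, 0.04775949]), np.float64(8.185184382357342), np.float64(-76.93547681357155))
```

drive_tool --pt "0 0 0 0.25 1.1 0 0" --pt "0 0 0 0.5 2.2 0 0" --pt "0 0 0 0.75 3.3 0 0" --pt "0 0 0 1.0 4.4 0 0" --pt "0 0 0 1.1 5.0 0 0"

```text
clock: 38.0
position: [0.6356, 0.1009, 0.2996]
ee_rot: [-2.057, -2.372, -0.002]
force: [0.5, -0.5, -1.4]
width: 0.208
gripper_force: 25.0
```

drive_tool --pt "0 0 0 0 0 0 0" --pt "0 0 0 0 0 -0.5 0" --pt "0 0 0 0 0 -1.0 0" --pt "0 0 0 0 0 -1.5 0" --pt "0 0 0 0 0 -1.75 0"

```text
clock: 38.5
position: [0.6351, 0.0943, 0.2278]
ee_rot: [-2.064, -2.367, 0.004]
force: [0.2, -0.7, -1.5]
width: 0.207
gripper_force: 25.0
```

drive_tool --pt "0 0 0 0 0 -0.25 0" --pt "0 0 0 0 0 -0.5 0" --pt "0 0 0 0 0 -0.5 0"

```text
clock: 38.8
position: [0.6355, 0.0957, 0.2087]
ee_rot: [-2.062, -2.369, 0.002]
force: [0.9, -0.1, -1.1]
width: 0.202
gripper_force: 25.0
```

drive_tool --pt "0 0 0 0 0 0 0.5" --pt "0 0 0 0 0 0 0.5" --pt "0 0 0 0 0 0 0.5" --pt "0 0 0 0 0 0.5 0.5" --pt "0 0 0 0 0 1.5 0.5"

```text
clock: 39.3
position: [0.6345, 0.0954, 0.268]
ee_rot: [-2.061, -2.367, 0.007]
force: [0.9, 0.5, 1.1]
width: 0.499
gripper_force: 0.0
```

drive_tool --pt "0 0 0 0 0 0.75 0.5" --pt "0 0 0 -0.3 -1.1 0.75 0.5" --pt "0 0 0 -0.6 -2.2 0.75 0.5" --pt "0 0 0 -0.9 -3.3 0.75 0.5" --pt "0 0 0 -1.2 -4.4 0.75 0.5"

```text
clock: 39.8
position: [0.5875, -0.0813, 0.3005]
ee_rot: [2.062, 2.369, 0.001]
force: [0.2, -0.7, 0.6]
width: 0.499
gripper_force: 0.0
```

Run:
```python
from h import *
tubes('t10'); snap('side','s10')
P=[.457,-.2345]
s=load('s10'); t=load('t10'); uv=proj(s,[[*P,.0225]])[0].astype(int); uw=proj(t,[[*P,.0225]])[0].astype(int)
for d,u in((s,uv),(t,uw)): print(d['p'][u[1],u[0]],u)
o=np.hstack([cv2.resize(load('s10')['p'][140:240,175:295,::-1],(480,400),interpolation=cv2.INTER_CUBIC),cv2.resize(t['p'][110:230,240:400,::-1],(320,240)).repeat(1,0)[[*range(240)]+[239]*160]])
cv2.imwrite('pics/c9.png',cv2.convertScaleAbs(o,alpha=1.8))
print(arm.observe()['position'])
```

```text
[ 9  7 42] [ 0.622 -0.347]
[ 9  6 39] [ 0.531 -0.358]
[ 8  6 30] [ 0.447 -0.362]
[15 17 16] [323 197]
[49 37 28] [330 213]
[ 0.5867209  -0.08849175  0.30011035]
```

View pics/c9.png

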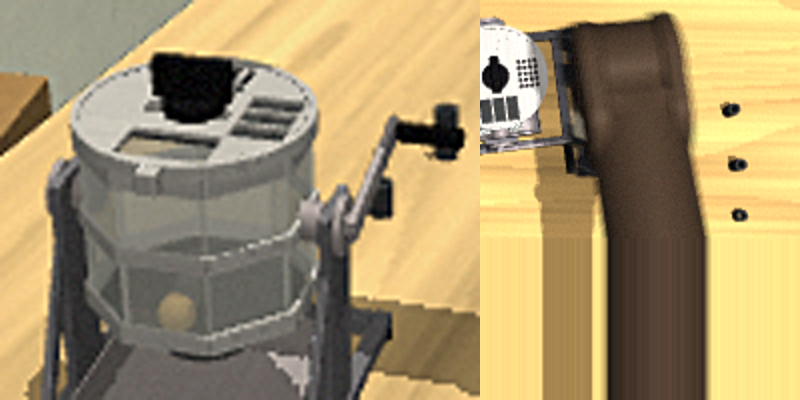

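Run:
```python
from h import *
a=load('s7')['p'].astype(int).sum(2)//3;b=load('s10')['p'].astype(int).sum(2)//3
d=b-a
print('rows 178-232, cols 194-256 step 2')
for r in range(178,234,2): print(r,' '.join('%4d'%d[r:r+2,c:c+2].mean() if abs(d[r:r+2,c:c+2].mean())>6 else '   .' for c in range(194,258,2)))
s=load('s10'); y=np.array([-.1374,.9905]); c=np.array([.643,.048])
for n,z in(('front floor',.093),('back floor',.093)):
    k=.06 if n[0]=='f' else -.06; print(n,proj(s,[[*(c+k*y),z]])[0].round(0))
```

```text
rows 178-232, cols 194-256 step 2
178    .    .    .    .    .    .    .    .    .    7    .    .  -14    7    .    .  -18    .    .    .    .    .    .    .    .    .    .    .    .    .    .    .
180    .    .    .    .    .    .    6    7    9    .    .    .    .    .    .    .    .    .    .    6    .    .    .    .    .    .    .    .    .    .    .    .
182    .    .    .    .    .    .    .    .    .    .    .    .    .    .    .    .    .    .    .    .    .    .    .    .    .    .    .    .    .    .    .    .
184    .    .    .    .    .    .    .    .    .    .    .    .    .    .    .    .    .    .    .    .    .    .    .    .    .    .    .    .    .    .    .    .
186    .    .    .    .    .    .    .    .    .    .    .    .    .    .    .    .    .    .    .    .    .    .    .    .    .    .    .    .    .    .    .    .
188    .    .    .    .    .    .    .    .    .    .    .    .    .    .    .    .    .    .    .    .    .    .    .    .    .    .    .    .    .    .    .    .
190    .    .    .    .    .    .    .    .    .    .    .    .    .    .    .    
[... 2872 characters left out ...]
6    .    .    .    .    .    .    .    .    .    .    .    .    .    .    .    .    .    .    .    .    .    .    .    .    .    .    .    .    .    .    .    .
228    .    .    .    .    .    .    .    .    .    .    .    .    .    .    .    .    .    .    .    .    .    .    .    .   33   19   16   17    7    .    .    .
230    .    .    .    .    .    .    .    .    .    .    .    .    .    .    .    .    .    .    .    .    .    .    .    .    .   42   40   39   40    8    .    .
232    .    .    .    .    .    .    .    .    .    .    .    .    .    .    .    .    .    .    .    .    .    .    .    .    .    .   30   35   41    .    .    .
front floor [218. 223.]
back floor [233. 199.]
```

Run:
```python
from h import *
def blobs(f):
    p=load(f)['p'].max(2); m=(p<32).astype(np.uint8)
    n,l,st,c=cv2.connectedComponentsWithStats(m)
    print(f,[(st[i].tolist()) for i in range(1,n) if 25<st[i,4]<400 and 130<st[i,1]<300 and st[i,0]<400])
for f in('side0','s7','s10'): blobs(f)
snap('side','s11'); snap('top','t11')
a=load('s11')['p'][60:290,150:420,::-1]; cv2.imwrite('pics/c10.png',cv2.convertScaleAbs(cv2.resize(a,(704,600),interpolation=cv2.INTER_CUBIC),alpha=1.9))
```

```text
side0 [[214, 151, 17, 20, 251], [274, 167, 17, 13, 120], [311, 170, 6, 14, 68], [336, 178, 6, 9, 46], [187, 182, 15, 64, 298], [267, 185, 6, 10, 38], [294, 184, 6, 15, 80], [321, 191, 7, 15, 80], [257, 201, 6, 44, 147], [245, 250, 14, 29, 35]]
s7 [[216, 151, 15, 20, 209], [273, 166, 18, 14, 121], [311, 170, 6, 14, 69], [336, 178, 6, 9, 45], [188, 182, 13, 56, 287], [267, 185, 6, 9, 37], [294, 184, 6, 15, 82], [321, 191, 7, 15, 82], [250, 203, 23, 65, 219]]
s10 [[213, 154, 22, 17, 291], [273, 167, 18, 13, 122], [311, 170, 6, 14, 69], [336, 178, 6, 9, 46], [188, 182, 13, 54, 285], [267, 185, 6, 10, 38], [321, 191, 7, 15, 80], [254, 201, 9, 46, 137]]
```

View pics/c10.png

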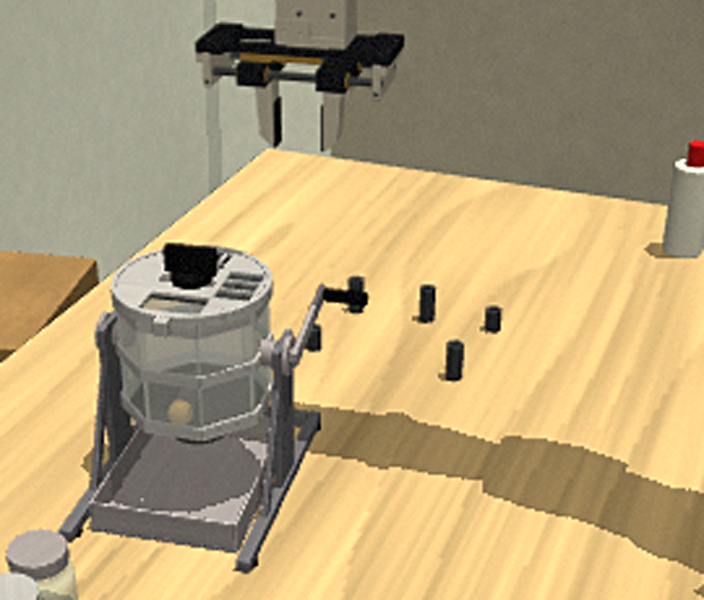

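Run:
```python
from h import *
a=load('s7')['p'].astype(float).mean(2);b=(load('s10')['p'].astype(float).mean(2)+load('s11')['p'].astype(float).mean(2))/2
d=cv2.blur(b-a,(3,3))
for r in range(180,226,3): print(r,' '.join('%4d'%round(d[r,c]) for c in range(194,252,3)))
s=load('side0'); print('intensity s7 row 207',a[207,194:252:3].round(), 'row 218',a[218,194:252:3].round())
C,im=capfit('t11'); g=im.astype(int).mean(2)
y=np.array([-.1374,.9905]);x=np.array([.9905,.1374]); c=np.array([.643,.048])
for v in range(28,74,4):
    print(v,[int(g[int(round(100+1000*(q[1]-C[1]))),int(round(100+1000*(q[0]-C[0])))]) for q in [c+y*v/1000+x*u/1000 for u in range(-36,37,4)]])
```

```text
180    1    0    1    2    5    8    2    3    1    3    4   -3    3    4    1    4    2    2    0    0
183    1    0    0    1    1    2    2    2    1    2    4    3    2    4    2    2    1    1    2    1
186    0    1    1    0    1    0    1   -1    1    2    1    1    0    1    0    1    1    1    0    1
189    1    1    1    1    1    0    0    0    0    0    1    1    0    0    1    1    1    1    0    4
192    0    1    1    1    1    1    0    1    1    1    1    1    1    1    1    2    1    1    0    1
195    1    1    0    1    1    1    1    1    1    1    1    1    0    1    0    0    0    0    1    0
198    1    0    1    0    2    0    1    0    1    0    2   -1    1    1    1    1    0    2    2    1
201    0    1    0    1    1    0    0    0    1    1    1    0    0    0    1    1    0    0    2    1
204    0    0    0    1    1    1    0    1    0    1    2    1    1    1    0    1    1    1    1    2
207    1    1    1    1    0    1    0    1    0    1    0    1    1    1    1    1    1    1    0    1
210    1    0    1    1    0    0    0    0    2    6    5  
[... 1073 characters left out ...]
 0, 48, 152, 145]
44 [142, 128, 17, 28, 86, 88, 26, 21, 14, 7, 13, 11, 11, 11, 7, 6, 37, 134, 142]
48 [139, 148, 44, 24, 92, 107, 100, 75, 41, 6, 9, 8, 7, 9, 7, 36, 72, 141, 145]
52 [147, 149, 21, 41, 95, 106, 97, 84, 34, 10, 10, 10, 10, 5, 36, 50, 59, 154, 144]
56 [141, 165, 31, 31, 81, 85, 89, 67, 9, 5, 8, 8, 9, 39, 58, 64, 55, 155, 144]
60 [144, 170, 25, 0, 44, 46, 48, 7, 4, 5, 13, 18, 53, 60, 60, 53, 57, 161, 147]
64 [145, 119, 50, 44, 23, 15, 5, 41, 43, 39, 50, 27, 34, 33, 49, 48, 89, 98, 145]
68 [128, 134, 139, 120, 149, 170, 162, 148, 133, 142, 158, 162, 163, 141, 131, 107, 137, 152, 118]
72 [105, 129, 105, 141, 137, 144, 149, 123, 105, 148, 147, 151, 152, 153, 150, 150, 123, 131, 44]
```

From the top, the open quarter shows the bright knob and a dark tube-like shape beside it. The side-view change at (221,213) is 12 px tall, about 45 mm, so the first spacer is in. Next is E at (0.457,-0.234).

drive_tool --pt "0 0 0 -0.6 -0.8 0 0.5" --pt "0 0 0 -1.3 -1.5 -0.5 0.5" --pt "0 0 0 -2.0 -2.3 -1.2 0.5" --pt "0 0 0 -2.7 -3.1 -2.0 0.5" --pt "0 0 0 -3.28 -3.85 -2.8 0.5"

```text
clock: 40.5
position: [0.4586, -0.2311, 0.1901]
ee_rot: [2.058, 2.371, 0.002]
force: [0.7, -0.3, 0.6]
width: 0.501
gripper_force: 0.0
```

drive_tool --pt "0 0 0 0 0 -0.9 0.5" --pt "0 0 0 0 0 -1.8 0.5" --pt "0 0 0 0 0 -1.8 0.5" --pt "0 0 0 0 0 -1.8 0.5"

```text
clock: 40.9
position: [0.4595, -0.2301, 0.1189]
ee_rot: [-2.059, -2.372, -0.001]
force: [0.5, 1.5, 1.3]
width: 0.502
gripper_force: 0.0
```

drive_tool --pt "0 0 0 -0.06 -0.1 -0.7 0.5" --pt "0 0 0 -0.06 -0.1 -1.4 0.5" --pt "0 0 0 -0.06 -0.1 -2.1 0.5" --pt "0 0 0 -0.06 -0.1 -2.72 0.5" --pt "0 0 0 -0.06 -0.1 -2.72 0.5"

```text
clock: 41.4
position: [0.4566, -0.2348, 0.0091]
ee_rot: [-2.061, -2.37, 0.0]
force: [-0.5, -0.8, 1.2]
width: 0.498
gripper_force: 0.0
```

drive_tool --pt "0 0 0 0 0 0 0" --pt "0 0 0 0 0 0 0" --pt "0 0 0 0 0 0 0" --pt "0 0 0 0 0 0 0" --pt "0 0 0 0 0 0 0"

```text
clock: 41.9
position: [0.4568, -0.236, 0.0105]
ee_rot: [2.062, 2.368, 0.0]
force: [-1.8, -0.1, 9.0]
width: 0.208
gripper_force: 25.0
```

drive_tool --pt "0 0 0 0 0 0 0" --pt "0 0 0 0 0 0.6 0" --pt "0 0 0 0 0 1.6 0" --pt "0 0 0 0 0 2.7 0" --pt "0 0 0 0 0 3.8 0"

```text
clock: 42.4
position: [0.4557, -0.2353, 0.1632]
ee_rot: [-2.062, -2.369, -0.0]
force: [0.7, -0.6, -1.2]
width: 0.209
gripper_force: 25.0
```

drive_tool --pt "0 0 0 0.2 0.4 1.0 0" --pt "0 0 0 0.5 0.9 2.0 0" --pt "0 0 0 0.8 1.5 3.0 0" --pt "0 0 0 1.2 2.3 3.45 0" --pt "0 0 0 1.7 3.2 3.45 0"

```text
clock: 42.9
position: [0.5256, -0.1074, 0.3032]
ee_rot: [2.062, 2.363, 0.003]
force: [1.6, -0.1, -1.7]
width: 0.207
gripper_force: 25.0
```

drive_tool --pt "0 0 0 0.5 1.0 0 0" --pt "0 0 0 1.0 2.0 0 0" --pt "0 0 0 1.6 3.0 0 0" --pt "0 0 0 2.2 4.0 0 0" --pt "0 0 0 2.79 5.05 0 0"

```text
clock: 43.4
position: [0.6364, 0.0954, 0.2996]
ee_rot: [2.064, 2.368, -0.001]
force: [0.5, -0.8, -0.1]
width: 0.209
gripper_force: 25.0
```

drive_tool --pt "0 0 0 0 0 0 0" --pt "0 0 0 0 0 0 0" --pt "0 0 0 0 0 0 0"

```text
clock: 43.7
position: [0.6355, 0.0931, 0.2994]
ee_rot: [2.064, 2.368, -0.002]
force: [-0.3, -1.3, -1.1]
width: 0.208
gripper_force: 25.0
```

drive_tool --pt "0 0 0 0 0.05 -0.5 0" --pt "0 0 0 0 0.05 -1.0 0" --pt "0 0 0 0 0.05 -1.5 0" --pt "0 0 0 0 0.05 -2.0 0" --pt "0 0 0 0 0.05 -2.25 0"

```text
clock: 44.2
position: [0.6349, 0.0938, 0.2081]
ee_rot: [-2.066, -2.367, 0.004]
force: [-1.5, -0.6, -0.7]
width: 0.212
gripper_force: 25.0
```

drive_tool --pt "0 0 0 0 0 0 0.5" --pt "0 0 0 0 0 0 0.5" --pt "0 0 0 0 0 0 0.5" --pt "0 0 0 0 0 0.5 0.5" --pt "0 0 0 0 0 1.5 0.5"

```text
clock: 44.7
position: [0.6345, 0.0957, 0.2682]
ee_rot: [-2.061, -2.368, 0.006]
force: [0.2, -0.3, 1.1]
width: 0.498
gripper_force: 0.0
```

drive_tool --pt "0 0 0 0 0 0.75 0.5" --pt "0 0 0 0 -1.1 0.75 0.5" --pt "0 0 0 0 -2.2 0.75 0.5" --pt "0 0 0 0 -3.3 0.75 0.5" --pt "0 0 0 0 -4.4 0.75 0.5"

```text
clock: 45.2
position: [0.636, -0.0811, 0.3008]
ee_rot: [2.061, 2.368, 0.002]
force: [0.2, 0.3, -0.4]
width: 0.501
gripper_force: 0.0
```

```bash
cat > chk.py <<'E'
import sys
from h import *
n=sys.argv[1]; tubes('t'+n); snap('side','s'+n); print(arm.observe()['position'])
a=load('s'+sys.argv[2])['p'].astype(float).mean(2); b=load('s'+n)['p'].astype(float).mean(2); d=cv2.blur(b-a,(3,3))
for r in range(180,226,3): print(r,' '.join('%4d'%round(d[r,c]) if abs(d[r,c])>2.5 else '   .' for c in range(194,252,3)))
p=load('s'+n)['p'].max(2); m=(p<32).astype(np.uint8); k,l,st,c=cv2.connectedComponentsWithStats(m)
print([(st[i].tolist()) for i in range(1,k) if 25<st[i,4]<400 and 130<st[i,1]<300 and 255<st[i,0]<400])
E
python3 chk.py 12 11
```

```text
[ 6 11 25] [ 0.689 -0.247]
[ 9  6 40] [ 0.622 -0.347]
[ 9  5 37] [ 0.531 -0.358]
[ 8  6 30] [ 0.447 -0.362]
[ 0.6358861  -0.08868885  0.29993428]
180    .    .    .    .    .    .    .    .    .    .    .    .    .    .    .    .    .    .    .    .
183    .    .    .    .    .    .    .    .    .    .    .    .    .    .    .    .    .    .    .    .
186    .    .    .    .    .    .    .    .    .    .    .    .    .    .    .    .    .    .    .    .
189    .    .    .    .    .    .    .    .    .    .    .    .    .    .    .    .    .    .    .    .
192    .    .    .    .    .    .    .    .    .    .    .    .    .    .    .    .    .    .    .    .
195    .    .    .    .    .    .    .    .    .    .    .    .    .    .    .    .    .    .    .    .
198    .    .    .    .    .    .    .    .    .    .    .    .    .    .    .    .    .    .   -3    .
201    .    .    .    .    .    .    .    .    .    .    .    .    .    .    .    .    .    .    .    .
204    .    .    .    .    .    .    .    .    .    .    .    .    .    .    .    .    .    .    .    .
207    .    .    .    .    .    .    .    .    .    .    .    .    .    .    .    .    .    .    .    .
210    .    .    .    .    .    .    .    .    .    .    .    .    .    .    .    5    5    .    .    .
213    .    .    .    .    .    .    .    .    .    .    .    .    .    .    5    4    3    .    .    .
216    .    .    .    .    .    .    .    3    .    .    .    .    .    4    4    4    .    .    .    .
219    .    .    .    .    .    .    .    .    .    .    .    .    .    4    4    .    .    .    .    7
222    .    .   -6    .    .    .    .    .    .    .    .    .    .    .    .    .    .    .    .    .
225    .    .    .    .    .    .    .    .    .    .    .    .    .    .    .    .    .    .    .    .
[[273, 167, 18, 13, 121], [311, 170, 6, 14, 67], [336, 178, 6, 9, 44], [267, 185, 6, 9, 38], [257, 203, 6, 42, 128]]
```

drive_tool --pt "0 0 0 -0.4 -1.0 0 0.5" --pt "0 0 0 -0.8 -2.0 -0.3 0.5" --pt "0 0 0 -1.2 -3.0 -0.6 0.5" --pt "0 0 0 -1.6 -4.0 -1.0 0.5" --pt "0 0 0 -2.0 -5.0 -1.6 0.5"

```text
clock: 45.8
position: [0.5563, -0.2811, 0.2372]
ee_rot: [2.06, 2.366, 0.002]
force: [1.2, -0.1, -0.5]
width: 0.499
gripper_force: 0.0
```

drive_tool --pt "0 0 0 -0.3 -0.8 -0.8 0.5" --pt "0 0 0 -0.62 -1.6 -1.5 0.5" --pt "0 0 0 -0.62 -1.94 -2.3 0.5" --pt "0 0 0 -0.62 -1.94 -2.95 0.5" --pt "0 0 0 -0.62 -1.94 -2.95 0.5"

```text
clock: 46.3
position: [0.5289, -0.3569, 0.1146]
ee_rot: [-2.061, -2.365, 0.001]
force: [-0.4, 0.1, -0.3]
width: 0.503
gripper_force: 0.0
```

drive_tool --pt "0 0 0 0 0 0 0.5" --pt "0 0 0 0 0 0 0.5"

```text
clock: 46.5
position: [0.5327, -0.3569, 0.1198]
ee_rot: [2.06, 2.368, 0.002]
force: [0.9, 0.7, 0.0]
width: 0.502
gripper_force: 0.0
```

drive_tool --pt "0 0 0 0 0 -0.7 0.5" --pt "0 0 0 0 0 -1.4 0.5" --pt "0 0 0 0 0 -2.1 0.5" --pt "0 0 0 0 0 -2.73 0.5" --pt "0 0 0 0 0 -2.73 0.5"

```text
clock: 47.0
position: [0.5301, -0.3563, 0.0068]
ee_rot: [-2.06, -2.368, 0.001]
force: [-0.2, 0.5, -0.7]
width: 0.494
gripper_force: 0.0
```

drive_tool --pt "0 0 0 0 0 0 0" --pt "0 0 0 0 0 0 0" --pt "0 0 0 0 0 0 0" --pt "0 0 0 0 0 0 0" --pt "0 0 0 0 0 0 0"

```text
clock: 47.5
position: [0.5316, -0.3577, 0.0095]
ee_rot: [2.062, 2.368, 0.0]
force: [-1.6, -0.3, 7.1]
width: 0.208
gripper_force: 24.9
```

drive_tool --pt "0 0 0 0 0 0 0" --pt "0 0 0 0 0 0.6 0" --pt "0 0 0 0 0 1.6 0" --pt "0 0 0 0 0 2.7 0" --pt "0 0 0 0 0 3.8 0"

```text
clock: 48.0
position: [0.5306, -0.3569, 0.1618]
ee_rot: [-2.062, -2.369, -0.0]
force: [0.8, -0.9, -0.6]
width: 0.21
gripper_force: 24.8
```

drive_tool --pt "0 0 0 0.1 0.5 1.0 0" --pt "0 0 0 0.3 1.1 2.0 0" --pt "0 0 0 0.5 1.8 3.0 0" --pt "0 0 0 0.7 2.7 3.45 0" --pt "0 0 0 0.9 3.7 3.45 0"

```text
clock: 48.5
position: [0.5685, -0.2086, 0.3019]
ee_rot: [2.061, 2.364, 0.003]
force: [1.1, 0.4, -0.9]
width: 0.207
gripper_force: 24.9
```

drive_tool --pt "0 0 0 0.2 1.0 0 0" --pt "0 0 0 0.4 2.0 0 0" --pt "0 0 0 0.6 3.0 0 0" --pt "0 0 0 0.8 4.0 0 0" --pt "0 0 0 1.0 5.0 0 0"

```text
clock: 49.0
position: [0.6068, -0.0076, 0.2984]
ee_rot: [2.063, 2.369, -0.0]
force: [0.2, -0.8, -1.3]
width: 0.208
gripper_force: 24.9
```

drive_tool --pt "0 0 0 0.3 1.0 0 0" --pt "0 0 0 0.6 2.0 0 0" --pt "0 0 0 0.73 2.66 0 0" --pt "0 0 0 0.73 2.66 0 0" --pt "0 0 0 0.73 2.66 0 0"

```text
clock: 49.5
position: [0.6359, 0.0977, 0.298]
ee_rot: [-2.061, -2.371, 0.001]
force: [0.7, -0.3, -1.4]
width: 0.208
gripper_force: 24.9
```

drive_tool --pt "0 0 0 0 0 -0.5 0" --pt "0 0 0 0 0 -1.0 0" --pt "0 0 0 0 0 -1.5 0" --pt "0 0 0 0 0 -2.0 0" --pt "0 0 0 0 0 -2.25 0"

```text
clock: 50.0
position: [0.6354, 0.0946, 0.2065]
ee_rot: [-2.065, -2.367, 0.004]
force: [-0.5, -0.2, -1.1]
width: 0.204
gripper_force: 24.9
```

drive_tool --pt "0 0 0 0 0 0 0.5" --pt "0 0 0 0 0 0 0.5" --pt "0 0 0 0 0 0 0.5" --pt "0 0 0 0 0 0.5 0.5" --pt "0 0 0 0 0 1.5 0.5"

```text
clock: 50.5
position: [0.635, 0.0965, 0.267]
ee_rot: [-2.061, -2.368, 0.005]
force: [1.4, 0.1, -0.3]
width: 0.496
gripper_force: 0.0
```

drive_tool --pt "0 0 0 0 0 0.75 0.5" --pt "0 0 0 0 -1.1 0.75 0.5" --pt "0 0 0 0 -2.2 0.75 0.5" --pt "0 0 0 0 -3.3 0.75 0.5" --pt "0 0 0 0 -4.4 0.75 0.5"

```text
clock: 51.0
position: [0.6364, -0.0803, 0.2997]
ee_rot: [2.061, 2.368, 0.002]
force: [0.8, 0.2, 0.5]
width: 0.501
gripper_force: 0.0
```

```bash
python3 chk.py 13 12
```

```text
[ 8  7 23] [ 0.692 -0.248]
[ 9  6 41] [ 0.623 -0.347]
[ 8  6 29] [ 0.447 -0.362]
[ 0.63634809 -0.08790709  0.29874713]
180    .    .    .    .    .   -3    .    .    .    .    .    .    .    .    .    .    .    .    .    .
183    .    .    .    .    .    .    .    .    .    .    .    .    .    .    .    .    .    .    .    .
186    .    .    .    .    .    .    .    .    .    .    .    .    .    .    .    .    .    .    .    .
189    .    .    .    .    .    .    .    .    .    .    .    .    .    .    .    .    .    .    .    .
192    .    .    .    .    .    .    .    .    .    .    .    .    .    .    .    .    .    .    .    .
195    .    .    .    .    .    .    .    .    .    .    .    .    .    .    .    .    .    .    .    .
198    .    .    .    .    .    .    .    .    .    .    .    .    .    .    .    .    .    .    .    .
201    .    .    .    .    .    .    .    .    .    .    .    .    .    .   -5    .    .    .    .    .
204    .    .    .    .    .    .    .    .    .    .    .    .    .    .    .    .    .    3   -5   -3
207    .    .    .    .    .    .    .    .    .    .    .    .    .    .    4    4    4    4    4   -4
210    .    .    .    .    .    .    .    .    .    .    .    .    .    .    .    .    .    .    4    .
213    .    .    .    .    .    .    .    .    .    .    .    .    .    .   -3    .    .    3    .    .
216    .    .    .    .    .    .    .    .    .    .    .    .    .    .    .    .    3    .    .    .
219    .    .    .    .    .    .    .    .    .    .    .    .    .   -4    .    .    .    .    .    .
222    .    .    .    .    .    .    .    .    .    .    .    .    .    .    .    .    .    .    .    .
225    .    .    .    .    .    .    .    .    .    .    .    .    .    .    .    .    .    .    .    .
[[273, 167, 18, 13, 121], [336, 178, 6, 9, 45], [267, 185, 6, 9, 37], [257, 203, 6, 42, 131]]
```

drive_tool --pt "0 0 0 -0.1 -1.0 0 0.5" --pt "0 0 0 -0.2 -2.0 -0.3 0.5" --pt "0 0 0 -0.3 -3.0 -0.6 0.5" --pt "0 0 0 -0.35 -4.0 -1.0 0.5" --pt "0 0 0 -0.35 -5.0 -1.6 0.5"

```text
clock: 51.6
position: [0.623, -0.2805, 0.2362]
ee_rot: [2.06, 2.366, 0.002]
force: [0.5, 0.3, 0.1]
width: 0.5
gripper_force: 0.0
```

drive_tool --pt "0 0 0 0 -0.8 -0.8 0.5" --pt "0 0 0 0 -1.68 -1.5 0.5" --pt "0 0 0 0 -1.68 -2.3 0.5" --pt "0 0 0 0 -1.68 -2.95 0.5" --pt "0 0 0 0 -1.68 -2.95 0.5"

```text
clock: 52.1
position: [0.6202, -0.3454, 0.1129]
ee_rot: [-2.059, -2.365, 0.002]
force: [-0.3, 0.7, -0.9]
width: 0.5
gripper_force: 0.0
```

drive_tool --pt "0 0 0 0 0 0 0.5" --pt "0 0 0 0 0 0 0.5"

```text
clock: 52.3
position: [0.6237, -0.346, 0.1188]
ee_rot: [2.06, 2.367, 0.002]
force: [-0.0, -0.5, 0.4]
width: 0.501
gripper_force: 0.0
```

drive_tool --pt "0 0 0 0 0 -0.7 0.5" --pt "0 0 0 0 0 -1.4 0.5" --pt "0 0 0 0 0 -2.1 0.5" --pt "0 0 0 0 0 -2.7 0.5" --pt "0 0 0 0 0 -2.7 0.5"

```text
clock: 52.8
position: [0.621, -0.3455, 0.0066]
ee_rot: [-2.061, -2.368, 0.002]
force: [-0.4, -0.4, -0.5]
width: 0.503
gripper_force: 0.0
```

drive_tool --pt "0 0 0 0 0 0 0" --pt "0 0 0 0 0 0 0" --pt "0 0 0 0 0 0 0" --pt "0 0 0 0 0 0 0" --pt "0 0 0 0 0 0 0"

```text
clock: 53.3
position: [0.6229, -0.3464, 0.0097]
ee_rot: [2.062, 2.368, 0.001]
force: [-0.5, -0.3, 6.0]
width: 0.207
gripper_force: 25.0
```

drive_tool --pt "0 0 0 0 0 0 0" --pt "0 0 0 0 0 0.6 0" --pt "0 0 0 0 0 1.6 0" --pt "0 0 0 0 0 2.7 0" --pt "0 0 0 0 0 3.8 0"

```text
clock: 53.8
position: [0.6218, -0.3458, 0.1618]
ee_rot: [-2.062, -2.369, -0.0]
force: [0.8, -1.1, -1.5]
width: 0.21
gripper_force: 25.0
```

drive_tool --pt "0 0 0 0 0.5 1.0 0" --pt "0 0 0 0 1.1 2.0 0" --pt "0 0 0 0 1.8 3.0 0" --pt "0 0 0 0 2.7 3.45 0" --pt "0 0 0 0 3.7 3.45 0"

```text
clock: 54.3
position: [0.6234, -0.1974, 0.3022]
ee_rot: [2.061, 2.364, 0.004]
force: [0.9, 0.5, -0.9]
width: 0.213
gripper_force: 25.0
```

drive_tool --pt "0 0 0 0 1.0 0 0" --pt "0 0 0 0 2.0 0 0" --pt "0 0 0 0 3.0 0 0" --pt "0 0 0 0.1 4.0 0 0" --pt "0 0 0 0.2 5.0 0 0"

```text
clock: 54.8
position: [0.6299, 0.0035, 0.2986]
ee_rot: [2.063, 2.369, 0.0]
force: [0.5, -0.8, -0.9]
width: 0.206
gripper_force: 25.0
```

drive_tool --pt "0 0 0 0.1 1.0 0 0" --pt "0 0 0 0.15 2.0 0 0" --pt "0 0 0 0.15 2.38 0 0" --pt "0 0 0 0.15 2.38 0 0" --pt "0 0 0 0.15 2.38 0 0"

```text
clock: 55.3
position: [0.6362, 0.0963, 0.2982]
ee_rot: [2.063, 2.369, -0.001]
force: [-0.2, -0.6, -0.4]
width: 0.212
gripper_force: 25.0
```

drive_tool --pt "0 0 0 0 0 -0.5 0" --pt "0 0 0 0 0 -1.0 0" --pt "0 0 0 0 0 -1.5 0" --pt "0 0 0 0 0 -2.0 0" --pt "0 0 0 0 0 -2.25 0"

```text
clock: 55.8
position: [0.6357, 0.0942, 0.2064]
ee_rot: [-2.066, -2.366, 0.004]
force: [0.1, -0.8, -0.9]
width: 0.211
gripper_force: 25.0
```

drive_tool --pt "0 0 0 0 0 0 0.5" --pt "0 0 0 0 0 0 0.5" --pt "0 0 0 0 0 0 0.5" --pt "0 0 0 0 0 0.5 0.5" --pt "0 0 0 0 0 1.5 0.5"

```text
clock: 56.3
position: [0.635, 0.0964, 0.2671]
ee_rot: [-2.061, -2.368, 0.006]
force: [1.4, -0.1, 0.3]
width: 0.494
gripper_force: 0.0
```

drive_tool --pt "0 0 0 0 0 0.75 0.5" --pt "0 0 0 0 -1.1 0.75 0.5" --pt "0 0 0 0 -2.2 0.75 0.5" --pt "0 0 0 0 -3.3 0.75 0.5" --pt "0 0 0 0 -4.4 0.75 0.5"

```text
clock: 56.8
position: [0.6364, -0.0804, 0.2997]
ee_rot: [2.061, 2.368, 0.002]
force: [1.4, 0.2, -0.9]
width: 0.497
gripper_force: 0.0
```

```bash
python3 chk.py 14 13; python3 -c "
from h import *
print(capsolve('t14')[:3])"
```

```text
[ 8  6 30] [ 0.447 -0.362]
[ 0.63633733 -0.08794752  0.29871821]
180    .    .    .    .    .    .    .    .    .    .    .    .    .    .    .    .    .    .    .    .
183    .    .    .    .    .    .    .    .    .    .    .    .    .    .    .    .    .    .    .    .
186    .    .    .    .    .    .    .    .    .    .    .    .    .    .    .    .    .    .    .    .
189    .    .    .    .    .    .    .    .    .    .    .    .    .    .    .    .    .    .    .    .
192    .    .    .    .    .    .    .    .    .    .    .    .    .    .    .    .    .    .    .    .
195    .    .    .    .    .    .    .    .    .    .    .    .    .    .    .    .    .    .    .    .
198    .    .    .    .    .    .    .    .    .    .    .    .    .    .    .    .    .    .    .    .
201    .    .    .    .    .    .    .    .    .    .    .    .    .    .    .    .    .    .    .    .
204    .    .    .    .    .    .    .    .    .    .    .    .    .    .    .    .    .    .    .    .
207    .    .    .    .    .    .    .    .    .    .    .    .    .    .    .    .    .    .    .    .
210    .    .    .    .    .    .    .    .    .    .    .    3    5    .    .    .    .    .    .    .
213    .    .    .    .    .    .    .    .    .    .    .    3    5    .    .    .    .    .    .    .
216    .    .    .    .    .    .    .    .    .    .    .    3    4    .    .    .    .    .    .    .
219    .    .    .    .    .    .    .    .    .    .    .    3    4    .    .    .    .    .    .    .
222    .    .    .    .    .    .    .    .    .    .    .    3    4    .    .    .    .    .    .    .
225    .    .    .    .    .    .    .    .    .    .    .    .    .    .    .    .    .    .    .    .
[[273, 171, 18, 6, 81], [336, 178, 6, 9, 46], [267, 185, 6, 9, 38], [257, 201, 6, 44, 136]]
(array([0.64289098, 0.04791866]), np.float64(8.023801970727199), np.float64(-77.5673145146963))
```

All four long spacers are in and both shorts remain. Now I'll close the cap.

drive_tool --pt "0 0 -1.6 0 0.4 0 0.6" --pt "0 0 -3.2 0 0.8 0 0.6" --pt "0 0 -4.8 0 1.2 0 0.6" --pt "0 0 -6.4 0.1 1.6 0 0.6" --pt "0 0 -8 0.16 2.0 0 0.6"

```text
clock: 57.4
position: [0.643, 0.0022, 0.2994]
ee_rot: [2.752, 1.513, 0.003]
force: [-0.5, -0.7, 0.1]
width: 0.599
gripper_force: 0.0
```

drive_tool --pt "0 0 -1.6 0 0.4 0 0.6" --pt "0 0 -3.2 0 0.8 0 0.6" --pt "0 0 -4.8 0 1.2 0 0.6" --pt "0 0 -6.4 0 1.2 0 0.6" --pt "0 0 -8 0 1.2 0 0.6"

```text
clock: 57.9
position: [0.6427, 0.0507, 0.2994]
ee_rot: [-3.104, -0.483, -0.003]
force: [-0.9, -0.7, -0.3]
width: 0.602
gripper_force: 0.0
```

drive_tool --pt "0 0 -1.6 0 0 0 0.6" --pt "0 0 -2 0 0 0 0.6" --pt "0 0 -2 0 0 -0.3 0.6" --pt "0 0 -2 0 0 -0.6 0.6" --pt "0 0 -2 0 0 -0.6 0.6"

```text
clock: 58.4
position: [0.6413, 0.049, 0.2718]
ee_rot: [3.134, 0.219, -0.006]
force: [-0.3, -0.4, 0.3]
width: 0.6
gripper_force: 0.0
```

Closing yaw is −82°, centred. I'll descend, grip and turn +90°.

drive_tool --pt "0 0 0 0 0 -0.4 0.6" --pt "0 0 0 0 0 -0.9 0.6" --pt "0 0 0 0 0 -1.37 0.6" --pt "0 0 0 0 0 -1.37 0" --pt "0 0 0 0 0 -1.37 0"

```text
clock: 58.9
position: [0.6425, 0.0492, 0.2197]
ee_rot: [-3.134, -0.217, 0.001]
force: [0.5, 0.6, 0.4]
width: 0.473
gripper_force: 0.0
```

drive_tool --pt "0 0 0 0 0 0 0" --pt "0 0 0 0 0 0 0" --pt "0 0 0 0 0 0 0" --pt "0 0 0 0 0 0 0" --pt "0 0 0 0 0 0 0"

```text
clock: 59.4
position: [0.6428, 0.0489, 0.22]
ee_rot: [3.134, 0.216, 0.001]
force: [-0.7, -0.2, 3.0]
width: 0.139
gripper_force: 25.0
```

drive_tool --pt "0 0 1.6 0 0 0 0" --pt "0 0 3.2 0 0 0 0" --pt "0 0 4.8 0 0 0 0" --pt "0 0 6.4 0 0 0 0" --pt "0 0 8 0 0 0 0"

```text
clock: 59.9
position: [0.6429, 0.0488, 0.22]
ee_rot: [2.867, 1.283, 0.001]
force: [0.1, -1.6, 2.5]
width: 0.139
gripper_force: 25.0
```

drive_tool --pt "0 0 1.6 0 0 0 0" --pt "0 0 3.2 0 0 0 0" --pt "0 0 4.8 0 0 0 0" --pt "0 0 6.4 0 0 0 0" --pt "0 0 8 0 0 0 0"

```text
clock: 60.4
position: [0.643, 0.0488, 0.22]
ee_rot: [2.255, 2.186, 0.001]
force: [0.7, -1.8, 2.1]
width: 0.138
gripper_force: 25.0
```

drive_tool --pt "0 0 1.6 0 0 0 0" --pt "0 0 2 0 0 0 0" --pt "0 0 2 0 0 0 0" --pt "0 0 2 0 0 0 0" --pt "0 0 2 0 0 0 0.4"

```text
clock: 60.9
position: [0.6425, 0.0493, 0.2194]
ee_rot: [-2.064, -2.368, -0.0]
force: [-0.1, -0.2, -0.4]
width: 0.186
gripper_force: 0.0
```

drive_tool --pt "0 0 0 0 0 0 0.6" --pt "0 0 0 0 0 0 0.6" --pt "0 0 0 0 0 0.5 0.6" --pt "0 0 0 0 0 1.5 0.6" --pt "0 0 0 0 0 2 0.6"

```text
clock: 61.4
position: [0.643, 0.0499, 0.3021]
ee_rot: [2.062, 2.369, 0.003]
force: [1.5, -0.1, 0.2]
width: 0.587
gripper_force: 0.0
```

drive_tool --pt "0 0 0 -0.3 -1 0 0.6" --pt "0 0 0 -0.6 -2 0 0.6" --pt "0 0 0 -0.9 -3 0 0.6" --pt "0 0 0 -1.2 -4 0 0.6" --pt "0 0 0 -1.5 -5 0 0.6"

```text
clock: 61.9
position: [0.5818, -0.152, 0.2993]
ee_rot: [-2.062, -2.369, 0.0]
force: [0.5, -0.3, -0.5]
width: 0.602
gripper_force: 0.0
```

```bash
python3 chk.py 15 14; python3 -c "
from h import *
print(capsolve('t15')[:3])"
```

```text
[ 0.58057993 -0.15859856  0.29873552]
180    .    .    .   -3   -4   -4    .    6   14   18   22    7    .    .    .    .    .    .    .    .
183    .    .    .    .   -3    .    .    .    .    .    .    .    .    .    .    .    .    .    .    .
186    .    .    .    .    .    .    .    .    .    .    .    .    .    .    .    .    .    .    .    .
189    .    .    .    .    .    .    .    .    .    .    .    .    .    .    .    .    .    .    .    .
192    .    .    .    .    .    .    .    .    .    .    .    .    .    .    .    .    .    .    .    .
195    .    .    .    .    .    .    .    .    .    .    .    .    .    .    .    .    .    .    .    .
198    .    .    .    .    .    .    .    .    .    .    .    .    .    .    .    .    .    .    .    .
201    .    .    .    .    .    .    .    .    .    .    .    .    .    .    .    .    .    .    .   -3
204    .    .    .    .    .    .    .    .    .    .    .    .    .    .    .    .    .    .    .    .
207    .    .    .    .    .    .    .    .    .    .    .    .    .    .    .    .    .    .    .    .
210    .    .    .    .    .    .    .    .    .    .    .    .    .    .    .    .    .    .    .    .
213    .    .    .    .    .    .    .   -3   -6    .    .    .    .    .    .    .    .    .    .    .
216    .    .    .    .    .    .    .   -7  -11   -7    .    .    .    .    .    .    .    .    .    6
219    .    .    .    .    .    .    .    .   -4   -3    .    .    .    .    .    .    .    .    .    .
222    .    .    7    .    .    .    .    .    .    .    .    .    .    .    .    .    .    .    .    .
225    .    .    .    .    .    .    .    .    .    .    .    .    .    .    .    .    .    .    .    .
[[273, 171, 18, 6, 81], [336, 178, 6, 9, 45], [267, 185, 6, 10, 38], [256, 201, 7, 44, 146]]
(array([0.6429042 , 0.04798555]), np.float64(98.08886372137209), np.float64(-77.41436214617904))
```

The closed quarter is at 98.1° against the port at 97.9°. The barrel is upright, both shorts are still on the bench and the arm is clear, so I'm handing in.

```bash
python3 -c "
from cell import arm
print(arm.sign_off())"
```

```text
the job is handed in; nothing more can be done
None
```

I handed the job in at about 62 s: balls tipped into the pan, knob still inside, all four long spacers in, both short ones on the bench, closed quarter over the port (within about 0.2°), barrel upright. The balls were hard to see: I made out two in the pan and none left in the barrel.

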